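# Sort the water samples by container

## Task

Sort the water samples on the bench for analysis: stand each of the two white bottles in a compartment of its own in the divided carrier, stand the two amber vials in the shallow steel tray, and draw the centrifuge tube straight up out of its light stand, without tipping the stand, and seat it fully down in the tube rack. Set things down rather than dropping them, knock nothing over, leave the stand standing on the bench and do not disturb the empty beaker.

Things in the scene. Friction and masses are not known exactly. Their poses are not given: they have to be found in the camera images.
- bottle_a: White wide-mouth plastic sample bottle with a screw cap, full, about 140 g, standing on the bench; the two are alike. Round body 50 mm in diameter up to 66 mm, sloping shoulder, cap 42 mm in diameter from 79 to 98 mm height. Origin at the centre of its underside, z up along its axis.
- bottle_b: White wide-mouth plastic sample bottle with a screw cap, full, about 140 g, standing on the bench; the two are alike. Round body 50 mm in diameter up to 66 mm, sloping shoulder, cap 42 mm in diameter from 79 to 98 mm height. Origin at the centre of its underside, z up along its axis.
- vial_a: Slim amber glass vial with a white screw cap, full, about 70 g, standing on the bench; the two are alike. Round body 28 mm in diameter up to 74 mm, cap 24 mm in diameter from 79 to 95 mm height. Origin at the centre of its underside, z up along its axis.
- vial_b: Slim amber glass vial with a white screw cap, full, about 70 g, standing on the bench; the two are alike. Round body 28 mm in diameter up to 74 mm, cap 24 mm in diameter from 79 to 95 mm height. Origin at the centre of its underside, z up along its axis.
- tube: Clear-grey conical-bottom centrifuge tube, 115 mm long, about 65 g, starting upright in the tube stand with its tip 7 mm above the bench (top of cap at 122 mm). Cylinder 29 mm in diameter; the lowest 16 mm taper to a blunt tip 10 mm wide, so it cannot stand on its own; white cap 35 mm in diameter from 100 to 115 mm above the tip. Origin at the centre of the tip, z up along its axis.
- stand: Light (35 g) loose grey single-tube stand: foot disc 70 mm in diameter, with a round cup 40 mm outside and 34 mm inside diameter, rim at 66 mm, inner floor at 7 mm. The tube stands in it with 2.5 mm play all round and must be raised 59 mm to come clear. Origin at the centre of its underside, z up.
- carrier: Fixed white plastic bottle carrier, an open box with one cross wall making two square compartments side by side. 78 mm along its x, 152 mm along its y (170 mm over the lugs at the ends), 45 mm high, walls and floor 4 mm. Each compartment is 70 mm square inside; their centres lie at y = -37 and y = +37 mm, x = 0, floor at z = 4 mm. Origin at the centre of its underside, z up.
- tray: Fixed shallow stainless-steel tray, one open rectangle without partitions: 96 mm along its x, 146 mm along its y (102 by 156 mm over the rim), 18 mm high, walls and floor 3 mm; floor at z = 3 mm. Origin at the centre of its underside, z up.
- rack: Fixed aluminium rack for centrifuge tubes, 54 mm along its x, 156 mm along its y, 60 mm high, with two decks and end plates. The top deck (54 to 60 mm height) has three square openings of 40 mm at y = -46, 0 and +46 mm, x = 0; below each the bottom deck (0 to 16 mm) has a 24 mm square hole that catches the cone: a seated tube has its tip 2 to 8 mm above the bench. All three places are empty and equally good. Origin at the centre of its underside, z up.
- beaker: Empty white open plastic beaker without handle, 52 mm across the mouth, 68 mm high, 40 g, loose, not part of the job: leave it where it is. Origin at the centre of its underside, z up.
Mind the look-alikes: they are no part of the job. What is shaped like the vial_a but blue or red is not meant.

How it is judged:
At the end, for the whole second after the job is handed in: One bottle standing in each carrier compartment, both vials standing on the tray floor, tube seated in a rack place (tip under 12 mm), all within 0.2 rad of upright and at rest; stand upright (0.1 rad) on the bench; beaker upright and within 25 mm of its start (x of bottle_a in the frame of carrier between -0.02 and 0.02 m and y of bottle_a in the frame of carrier between -0.055 and 0.055 m and z of bottle_a in the frame of carrier between 0 and 0.009 m and angle between each of bottle_a, bottle_b, vial_a, vial_b, tube's own z axis and vertical below 0.2 rad and linear speed of each of bottle_a, bottle_b, vial_a, vial_b, tube, stand below 0.02 m/s and x of bottle_b in the frame of carrier between -0.02 and 0.02 m and y of bottle_b in the frame of carrier between -0.055 and 0.055 m and z of bottle_b in the frame of carrier between 0 and 0.009 m and x of vial_a in the frame of tray between -0.036 and 0.036 m and y of vial_a in the frame of tray between -0.061 and 0.061 m and z of vial_a in the frame of tray between 0 and 0.008 m and x of vial_b in the frame of tray between -0.036 and 0.036 m and y of vial_b in the frame of tray between -0.061 and 0.061 m and z of vial_b in the frame of tray between 0 and 0.008 m and x of tube in the frame of rack between -0.018 and 0.018 m and y of tube in the frame of rack between -0.064 and 0.064 m and z of tube in the frame of rack between -0.002 and 0.012 m and angle between each of stand, beaker's own z axis and vertical below 0.1 rad and height (world z) of stand below 0.005 m and distance of beaker from where it was at the start of the episode below 0.025 m); the robot touches nothing.
It fails at once if a bottle, vial or tube knocked over (leaning more than 45 degrees) (angle between any of bottle_a, bottle_b, vial_a, vial_b, tube's own z axis and vertical above 0.78 rad).
It fails at once if a bottle or vial dropped into its place instead of set down (faster than 0.8 m/s within 50 mm of it) ((x of bottle_a in the frame of carrier between -0.02 and 0.02 m and y of bottle_a in the frame of carrier between -0.055 and 0.055 m and z of bottle_a in the frame of carrier between -0.01 and 0.05 m and linear speed of bottle_a above 0.8 m/s) or (x of bottle_b in the frame of carrier between -0.02 and 0.02 m and y of bottle_b in the frame of carrier between -0.055 and 0.055 m and z of bottle_b in the frame of carrier between -0.01 and 0.05 m and linear speed of bottle_b above 0.8 m/s) or (x of vial_a in the frame of tray between -0.036 and 0.036 m and y of vial_a in the frame of tray between -0.061 and 0.061 m and z of vial_a in the frame of tray between -0.01 and 0.05 m and linear speed of vial_a above 0.8 m/s) or (x of vial_b in the frame of tray between -0.036 and 0.036 m and y of vial_b in the frame of tray between -0.061 and 0.061 m and z of vial_b in the frame of tray between -0.01 and 0.05 m and linear speed of vial_b above 0.8 m/s)).
It fails at once if tube stand tipped (leaning more than 20 degrees) (angle between stand's own z axis and vertical above 0.35 rad).
It fails at once if beaker pushed more than 25 mm or tipped (distance of beaker from where it was at the start of the episode above 0.025 m or angle between beaker's own z axis and vertical above 0.35 rad).
It also fails if it takes over 131 s, if anything falls off the work surface, if the arm or the gripper's body presses on something with over 40 N, if the wrist force passes 120 N, or if a joint passes its speed limit or range.

## Robot

A 6-joint arm with a two-finger parallel gripper is mounted at the origin on the work surface. World frame = base frame: x ahead of the robot, y to its left, z up, the work surface at z = 0. Lengths are in m, angles in rad, forces in N, time in s.
With the tool pointing down it reaches from about 0.325 to 0.775 m from the base axis. Payload 5.5 kg.
Tool frame: the origin (TCP) lies on the centre line of the jaws, within the pads' length; the fingertips stand 14 mm ahead of it and the grasp point (between the pads) lies 5 mm behind it; x points along the fingers, y is the direction in which the jaws open and shut, and the axes are right-handed (so a half turn about x gives the same grasp; the last joint's range is limited). The gripper opens to 85 mm and grips with 20 to 120 N. Pads are 22 mm wide; open, the fingers measure 114 mm over their backs; the gripper's body (76 mm by 85 mm) begins 54 mm behind the grasp point. The pads swing forward as they close: fully open they stand 13 mm farther back than shut.
Start: joints at [-1.356, 0.091, 1.231, -0, 1.82, -0.057], TCP at [0.161, -0.578, 0.245] pointing down, gripper open.
Joint ranges: [-2.87, 2.87], [-0.86, 2.18], [0.17, 2.46], [-1.51, 4.65], [0.06, 2.69], [-2.65, 2.65]. Speed limits (rad/s): [2.57, 2.57, 3.01, 3.14, 3.14, 3.14].

## Interface

Orientations are given as a unit quaternion [w, x, y, z].
In Python, from cell import arm, viewer gives the robot as it stands.
- The arm moves only by the shell command python3 -m jog 'ROWS'. ROWS is JSON, a list of rows, each an object of numbers: "fingers": the opening, from 0 (shut) to 1 (fully open); "dx", "dy", "dz": the shift along the tool's x, y, z in mm; "rx", "ry", "rz": the turn, a rotation vector about the tool's x, y, z in rad. A call has 1 to 12 rows; each row shifts and turns the commanded pose from where the row before left it, along the tool's axes as they then stand; what a row does not reach is not made up. A row lasts 1/12 s, in which the tool goes at most 41.7 mm and 7.16 degrees, less where a joint would pass 70% of its speed; a pose out of reach is approached as far as the arm can. A call with a gripper value outside its range is refused whole. The fingers move at their own pace and stop on an object; the grip force is fixed at half the most. Time passes only in rows, so rows that do not move let the fingers close. It gives the time, the measured TCP pose, the force and the opening at its end, in the units of the state.
- arm.observe(): the state, without advancing time (a new reading comes with each control period).
- viewer.get_image(name): name is "scene" or "top"; returns the picture (480x640x3 uint8, red, green, blue); there is no depth.
- viewer.calibration(name): a dict with "fov_y" (degrees; the focal length in pixels is half the picture's height over the tangent of half this angle, whatever the lens; pixels are square), "cx", "cy" (the principal point, pixels), "k1" (the pictures are not rectified: a ray, as slopes to the right and down, at radius r is drawn at 1 + k1 r^2 times it, then the intrinsics apply), "view" (4x4, takes a point from world to camera coordinates). Camera axes: x right, y down, z forward; pixel columns grow to the right and rows downward; lengths in m; the calibration is good to about 2 mm. A picture is of the moment at which its call begins. calibration takes no time and is no camera call.
- arm.hand_in(): hands the job in, once; it reports no verdict.
The state is a dict: "t": time; "joint_positions": joint angles; "qvel": joint speeds; "joint_efforts": joint torques, N m; "position": TCP position; "tcp_rot": TCP orientation; "contact_force": force on the tool from outside, world axes, zero at the start; "ft_torque": the same for the moment, N m; "width": finger opening in m.
Only numpy, scipy, OpenCV 4.12 (cv2) and the standard library are available. Lean on these libraries where they do the work, as an engineer would, in place of code of your own. Each camera call takes 0.05 s, during which the arm holds its last target.

## Working session

There is one attempt and no reset: what is moved stays moved. The work goes in short steps, Python scripts to look and compute and a shell command to move; the robot and the scene stay as the last step left them, time stands still between calls to the robot, and variables do not carry over. Pictures are saved under pics/ and viewed, and the job is handed in when it is done.

```bash
ls; mkdir -p pics; python3 - <<'E'
from cell import arm, viewer
import cv2
print(arm.observe())
for n in ("scene","top"):
    print(n,viewer.calibration(n)); cv2.imwrite(f"pics/{n}0.png",viewer.get_image(n)[:,:,::-1])
E
```

```text
pics
{'t': 0.0, 'joint_positions': array([-1.35570374e+00,  9.19176840e-02,  1.23191355e+00, -4.31482805e-06,
        1.81982477e+00, -5.66939778e-02]), 'qvel': array([ 0.00097355,  0.0012745 , -0.00055539,  0.00160502, -0.00015104,
       -0.00038895]), 'joint_efforts': array([-1.53802480e-04, -4.58724833e+01, -4.18028677e+01, -1.40490779e-04,
        1.15910554e-02,  2.22456566e-05]), 'position': array([ 0.16101519, -0.57771482,  0.24410002]), 'tcp_rot': array([-0.09506806, -0.70052825, -0.09652226,  0.70064663]), 'contact_force': array([ 0.23234777, -0.36089331, -0.96743049]), 'ft_torque': array([-0.0198561 ,  0.02553288,  0.02072202]), 'width': 0.0855114208522791}
scene {'fov_y': 52.39066482867147, 'cx': 319.7480477214973, 'cy': 233.7742842644247, 'k1': 0.04364151836392088, 'view': array([[-0.79337211,  0.6086238 ,  0.01173702,  0.38986061],
       [ 0.4401288 ,  0.58683682, -0.67963901, -0.18840702],
       [-0.4205322 , -0.53404084, -0.73345283,  1.19358361],
       [ 0.        ,  0.        ,  0.        ,  1.        ]])}
top {'fov_y': 49.178731639246806, 'cx': 323.59780625892296, 'cy': 245.6548154149379, 'k1': -0.06555078215744858, 'view': array([[ 0.02125741, -0.99976829, -0.00338959, -0.0107309 ],
       [-0.98680414, -0.02043719, -0.16062351,  0.49326355],
       [ 0.16051701,  0.0067593 , -0.98700993,  0.8593798 ],
       [ 0.        ,  0.        ,  0.        ,  1.        ]])}
```

View pics/scene0.png

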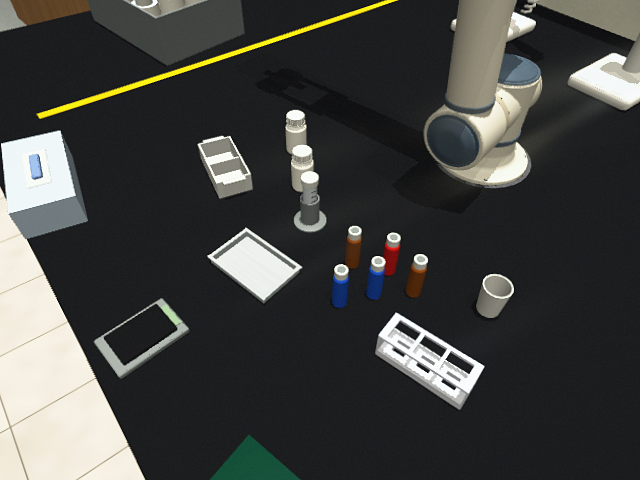

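View pics/top0.png

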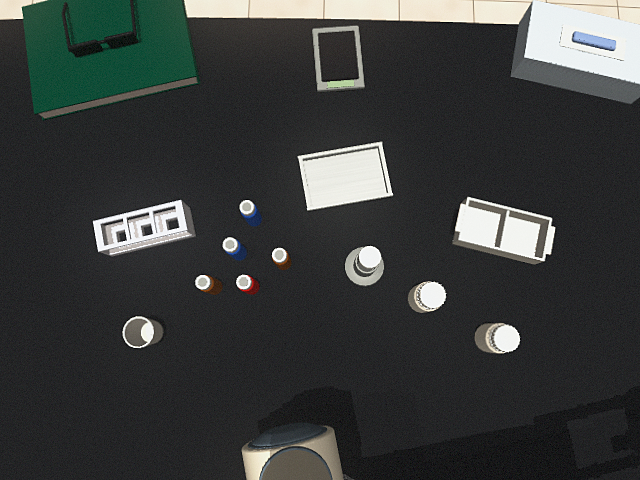

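Candidates for the amber vials in top view: amber caps at (281,257) and (206,283). Look-alikes: red at (247,284), blue at (250,210) and (233,247). In the scene view the ambers are at (353,248) and (416,277). I'll check them in enlarged crops.

```bash
cat > h.py <<'E'
import numpy as np, cv2
from cell import arm, viewer
def K(n):
    c=viewer.calibration(n); f=240/np.tan(np.radians(c["fov_y"]/2))
    return np.array([[f,0,c["cx"]],[0,f,c["cy"]],[0,0,1]]),np.array([c["k1"],0,0,0,0.]),np.array(c["view"])
def onplane(n,px,z):
    k,d,V=K(n); px=np.array(px,float).reshape(-1,1,2)
    u=cv2.undistortPoints(px,k,d).reshape(-1,2)
    r=np.c_[u,np.ones(len(u))]@V[:3,:3]; o=-V[:3,:3].T@V[:3,3]
    s=(np.asarray(z)-o[2])/r[:,2]
    return o+r*s[:,None]
def proj(n,P):
    k,d,V=K(n); P=np.array(P,float).reshape(-1,3)
    return cv2.projectPoints(P,cv2.Rodrigues(V[:3,:3])[0],V[:3,3],k,d)[0].reshape(-1,2)
def crop(im,x,y,w,h,s,name):
    cv2.imwrite(name,cv2.resize(im[y:y+h,x:x+w,::-1],None,fx=s,fy=s,interpolation=cv2.INTER_CUBIC))
E
python3 - <<'E'
from h import *
t=cv2.imread('pics/top0.png')[:,:,::-1]; s=cv2.imread('pics/scene0.png')[:,:,::-1]
crop(t,85,190,220,165,3.6,'pics/c1.png')
crop(t,330,190,230,170,3.4,'pics/c2.png')
crop(s,190,100,320,240,2.5,'pics/c3.png')
E
```

```text
(no output)
```

View pics/c1.png

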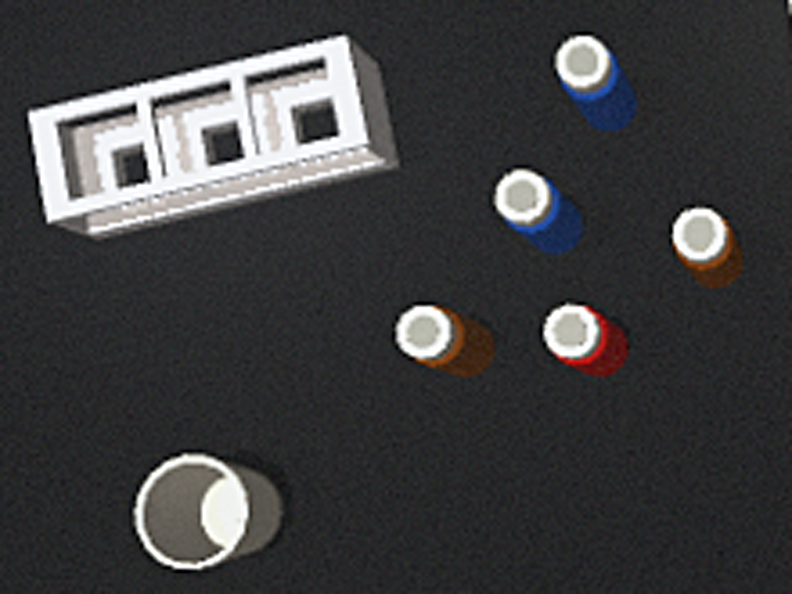

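View pics/c2.png

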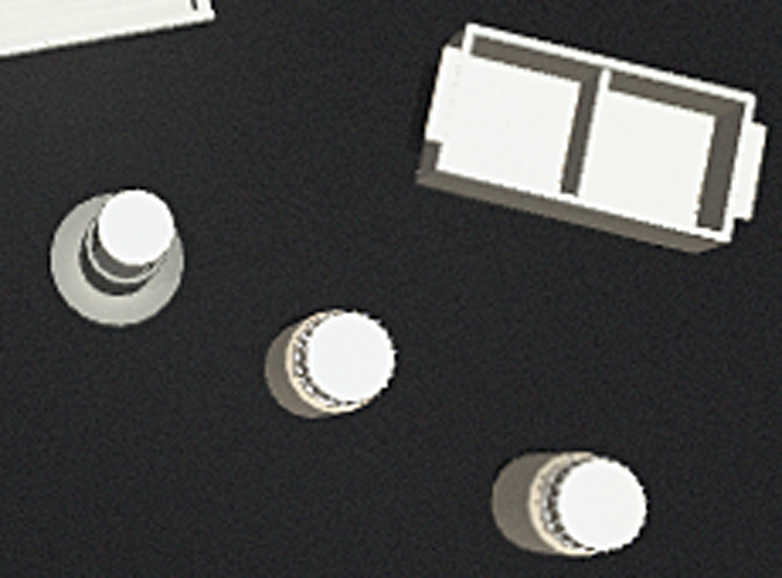

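View pics/c3.png

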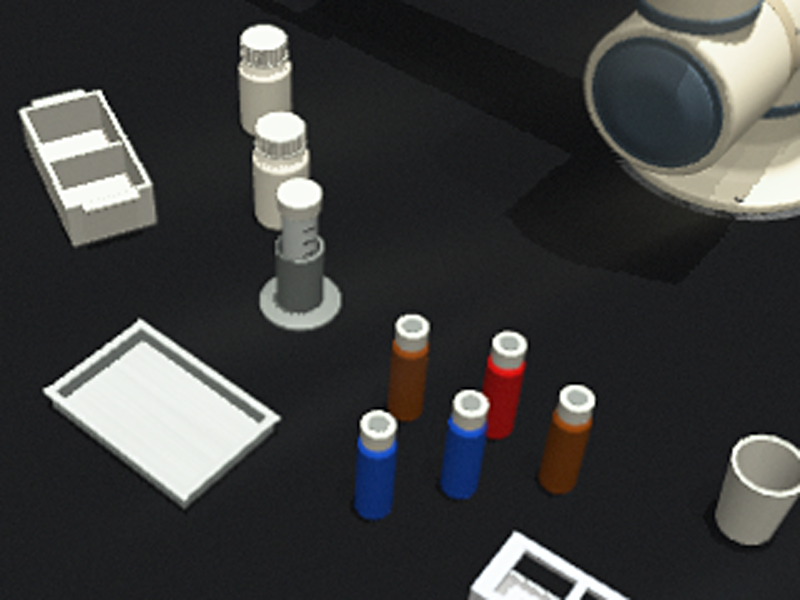

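The crops confirm it: amber vials at top (203,282) and (279,255). The red one, (244,282), and the blue ones, (247,208) and (230,244), are not meant. Next I'll measure every pose and check by overlay.

```bash
python3 - <<'E'
from h import *
t=cv2.imread('pics/top0.png')[:,:,::-1]; s=cv2.imread('pics/scene0.png')[:,:,::-1]
crop(t,280,130,130,95,6,'pics/c4.png')
crop(t,440,185,130,90,6,'pics/c5.png')
N=dict(v1=(279.2,255.3,.095),v2=(203.1,282.5,.095),bl1=(246.9,207.5,.095),bl2=(230,244.4,.095),red=(243.9,282.2,.095),bn=(432.9,295.3,.098),bf=(506.8,338.2,.098),tube=(370,257.1,.122),beak=(138.3,331.9,.068))
for k,(u,v,z) in N.items(): 
    P=onplane('top',[(u,v)],[z])[0]; print(k,P.round(4),'scene px',proj('scene',P).round(1))
R=onplane('top',[(85+a/3.6,190+b/3.6) for a,b in [(28,110),(347,36),(368,147),(50,222)]],.06)
print(R.round(3),R.mean(0))
E
```

```text
v1 [0.4673 0.0701 0.095 ] scene px [[354.3 230.4]]
v2 [0.4208 0.1904 0.095 ] scene px [[419.8 259.2]]
bl1 [0.5449 0.1257 0.095 ] scene px [[340.5 269.5]]
bl2 [0.4833 0.1502 0.095 ] scene px [[377.2 261.6]]
red [0.4228 0.125  0.095 ] scene px [[392.8 237.4]]
bn [ 0.4079 -0.1754  0.098 ] scene px [[301.3 150.3]]
bf [ 0.3426 -0.2917  0.098 ] scene px [[294.6 114.9]]
tube [ 0.4635 -0.0733  0.122 ] scene px [[308.9 177. ]]
beak [0.3397 0.2993 0.068 ] scene px [[496.8 286.6]]
[[0.525 0.396 0.06 ]
 [0.564 0.244 0.06 ]
 [0.511 0.231 0.06 ]
 [0.472 0.38  0.06 ]] [0.51807299 0.31287057 0.06      ]
```

View pics/c4.png

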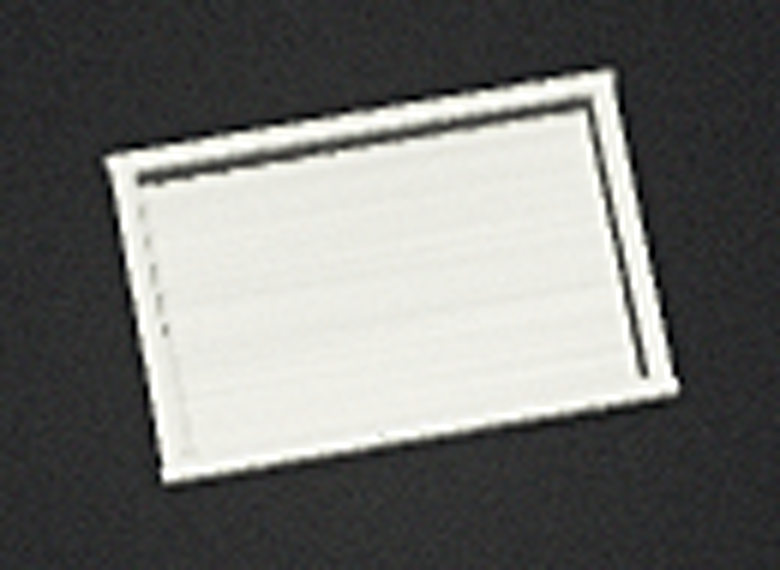

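View pics/c5.png

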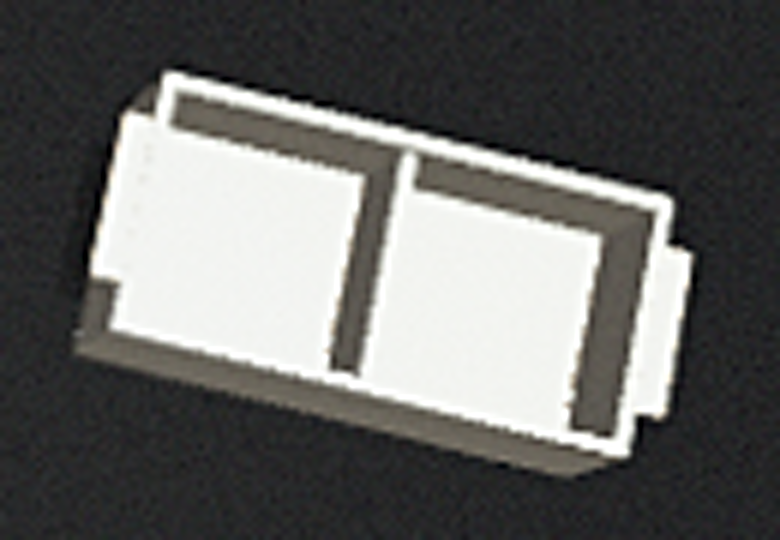

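```bash
cat >> h.py <<'E'
from scipy.spatial.transform import Rotation as Ro
def tool(o=None):
    o=o or arm.observe(); q=o["tcp_rot"]; return Ro.from_quat([q[1],q[2],q[3],q[0]]).as_matrix()
E
python3 - <<'E'
from h import *
print(tool().round(3))
T=onplane('top',[(280+a/6,130+b/6) for a,b in [(107,157),(612,70),(679,390),(165,484)]],.018)
C=onplane('top',[(440+a/6,185+b/6) for a,b in [(165,70),(672,200),(630,458)]],.045)
R=onplane('top',[(85+a/3.6,190+b/3.6) for a,b in [(28,110),(347,36),(368,147),(50,222)]],.06)
for n,c,h,w in (('tray',T.mean(0),T,(.102,.156)),('carr',(C[0]+C[2])/2,C,(.078,.152)),('rack',R.mean(0),R,(.054,.156))):
    d=h[1]-h[0]; print(n,c.round(4),'len',[np.linalg.norm(h[i+1]-h[i]).round(4) for i in range(len(h)-1)],'axis',(d/np.linalg.norm(d)).round(3))
    a=d/np.linalg.norm(d)
    for k in ((-.036,.036) if n!='rack' else (-.046,0,.046)): print('  place',(c+a*k).round(4))
# bottle carrier check in scene, rack
im=cv2.imread('pics/scene0.png')
for c,h in ((T.mean(0),T),((C[0]+C[2])/2,C),(R.mean(0),R)):
    for p in proj('scene',np.vstack([c,h])): cv2.circle(im,tuple(int(round(v)) for v in p),2,(0,255,0),-1)
cv2.imwrite('pics/ov.png',cv2.resize(im[120:420,190:510],None,fx=2,fy=2))
E
```

```text
[[-0.     0.268 -0.963]
 [ 0.002 -0.963 -0.268]
 [-1.    -0.002 -0.   ]]
tray [ 0.6254 -0.0364  0.018 ] len [np.float64(0.1555), np.float64(0.1018), np.float64(0.1556)] axis [ 0.198 -0.98   0.   ]
  place [ 0.6183 -0.0011  0.018 ]
  place [ 0.6325 -0.0716  0.018 ]
carr [ 0.5286 -0.3146  0.045 ] len [np.float64(0.1519), np.float64(0.0774)] axis [-0.231 -0.973  0.   ]
  place [ 0.5369 -0.2796  0.045 ]
  place [ 0.5203 -0.3497  0.045 ]
rack [0.5181 0.3129 0.06  ] len [np.float64(0.1565), np.float64(0.0551), np.float64(0.1544)] axis [ 0.247 -0.969  0.   ]
  place [0.5067 0.3574 0.06  ]
  place [0.5181 0.3129 0.06  ]
  place [0.5294 0.2683 0.06  ]
```

View pics/ov.png

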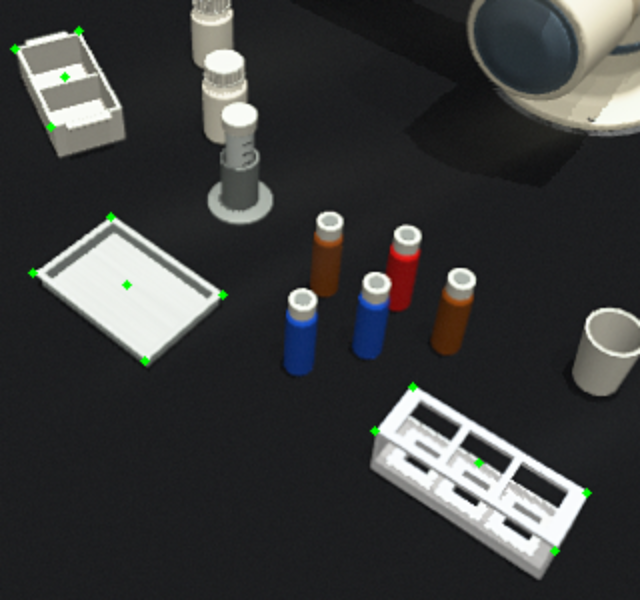

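```bash
python3 -m jog '[{"rx":-0.118,"fingers":1},{"rx":-0.118,"fingers":1},{"rx":-0.118,"fingers":1},{"rx":-0.118,"fingers":1},{"rx":-0.118,"fingers":1},{"rx":-0.118,"fingers":1},{"rx":-0.118,"fingers":1},{"rx":-0.118,"fingers":1},{"rx":-0.118,"fingers":1},{"rx":-0.118,"fingers":1},{"rx":-0.119,"fingers":1},{"fingers":1}]'; python3 -c "
from h import *
print(tool().round(3),arm.observe()['position'],arm.observe()['joint_positions'])"
```

```text
[[-0.     0.268 -0.963]
 [ 0.002 -0.963 -0.268]
 [-1.    -0.002 -0.   ]] [ 0.16104541 -0.57775431  0.2442619 ] [-1.35568234e+00  9.17754400e-02  1.23177763e+00  2.18326964e-05
  1.81976498e+00 -5.67054690e-02]schema error: expected keys fingers, dx, dy, dz, rx, ry, rz
```

```bash
python3 -m jog '[{"fingers":1,"dx":0,"dy":0,"dz":0,"rx":-0.118,"ry":0,"rz":0},{"fingers":1,"dx":0,"dy":0,"dz":0,"rx":-0.118,"ry":0,"rz":0},{"fingers":1,"dx":0,"dy":0,"dz":0,"rx":-0.118,"ry":0,"rz":0},{"fingers":1,"dx":0,"dy":0,"dz":0,"rx":-0.118,"ry":0,"rz":0},{"fingers":1,"dx":0,"dy":0,"dz":0,"rx":-0.118,"ry":0,"rz":0},{"fingers":1,"dx":0,"dy":0,"dz":0,"rx":-0.118,"ry":0,"rz":0},{"fingers":1,"dx":0,"dy":0,"dz":0,"rx":-0.118,"ry":0,"rz":0},{"fingers":1,"dx":0,"dy":0,"dz":0,"rx":-0.118,"ry":0,"rz":0},{"fingers":1,"dx":0,"dy":0,"dz":0,"rx":-0.118,"ry":0,"rz":0},{"fingers":1,"dx":0,"dy":0,"dz":0,"rx":-0.118,"ry":0,"rz":0},{"fingers":1,"dx":0,"dy":0,"dz":0,"rx":-0.119,"ry":0,"rz":0},{"fingers":1,"dx":0,"dy":0,"dz":0,"rx":0,"ry":0,"rz":0}]'; python3 -c "
from h import *
print(tool().round(3),arm.observe()['position'],arm.observe()['joint_positions'])"
```

```text
t: 1.1
position: [0.161, -0.5778, 0.2446]
tcp_rot: [0.501, 0.499, 0.501, -0.499]
contact_force: [0.2, -0.6, -0.3]
width: 0.0851
[[-0.     1.     0.004]
 [ 0.001  0.004 -1.   ]
 [-1.    -0.    -0.001]] [ 0.16104421 -0.57784988  0.24462005] [-1.35570040e+00  9.15521032e-02  1.23138028e+00 -1.21437006e-05
  1.81976738e+00 -1.35993193e+00]
```

```bash
python3 -m jog '[{"fingers":1,"dx":0,"dy":18.2,"dz":-28.6,"rx":0,"ry":0,"rz":0},{"fingers":1,"dx":0,"dy":18.2,"dz":-28.6,"rx":0,"ry":0,"rz":0},{"fingers":1,"dx":0,"dy":18.2,"dz":-28.6,"rx":0,"ry":0,"rz":0},{"fingers":1,"dx":0,"dy":18.2,"dz":-28.6,"rx":0,"ry":0,"rz":0},{"fingers":1,"dx":0,"dy":18.2,"dz":-28.6,"rx":0,"ry":0,"rz":0},{"fingers":1,"dx":0,"dy":18.2,"dz":-28.6,"rx":0,"ry":0,"rz":0},{"fingers":1,"dx":0,"dy":18.2,"dz":-28.6,"rx":0,"ry":0,"rz":0},{"fingers":1,"dx":0,"dy":18.2,"dz":-28.6,"rx":0,"ry":0,"rz":0},{"fingers":1,"dx":0,"dy":18.2,"dz":-28.6,"rx":0,"ry":0,"rz":0},{"fingers":1,"dx":0,"dy":18.2,"dz":-28.6,"rx":0,"ry":0,"rz":0},{"fingers":1,"dx":0,"dy":0,"dz":0,"rx":0,"ry":0,"rz":0},{"fingers":1,"dx":0,"dy":0,"dz":0,"rx":0,"ry":0,"rz":0}]'; python3 - <<'E'
from h import *
s=viewer.get_image('scene'); crop(s,150,30,320,240,2.5,'pics/g1.png'); print(arm.observe()['position'])
E
```

```text
t: 2.1
position: [0.3437, -0.2908, 0.2453]
tcp_rot: [0.5, 0.5, 0.5, -0.5]
contact_force: [-0.0, 0.5, 1.0]
width: 0.0851
[ 0.34317274 -0.29179542  0.2451885 ]
```

View pics/g1.png

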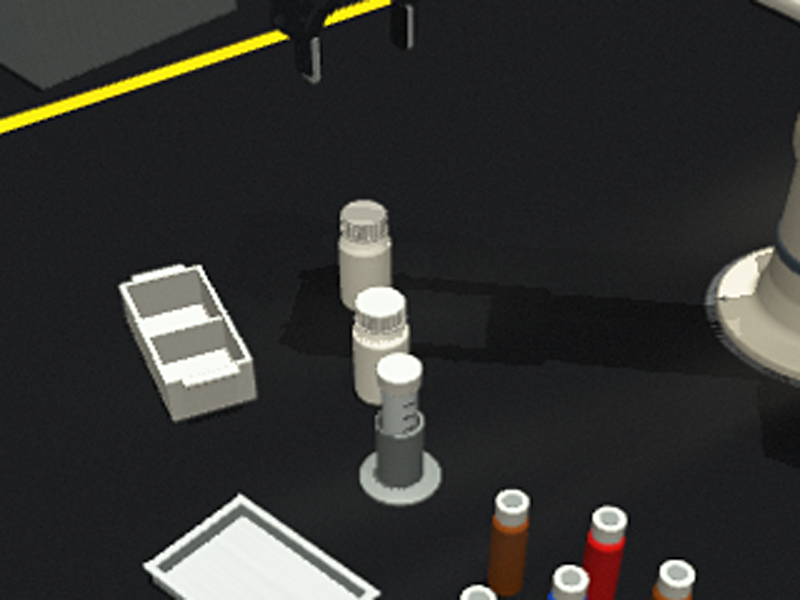

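The gripper is open above the far bottle at crop (360,215). Next I lower it, then close.

```bash
python3 -m jog '[{"fingers":1,"dx":26,"dy":0,"dz":0,"rx":0,"ry":0,"rz":0},{"fingers":1,"dx":26,"dy":0,"dz":0,"rx":0,"ry":0,"rz":0},{"fingers":1,"dx":26,"dy":0,"dz":0,"rx":0,"ry":0,"rz":0},{"fingers":1,"dx":26,"dy":0,"dz":0,"rx":0,"ry":0,"rz":0},{"fingers":1,"dx":26,"dy":0,"dz":0,"rx":0,"ry":0,"rz":0},{"fingers":1,"dx":26,"dy":0,"dz":0,"rx":0,"ry":0,"rz":0},{"fingers":1,"dx":13,"dy":0,"dz":0,"rx":0,"ry":0,"rz":0},{"fingers":1,"dx":13,"dy":0,"dz":0,"rx":0,"ry":0,"rz":0},{"fingers":1,"dx":0,"dy":0,"dz":0,"rx":0,"ry":0,"rz":0},{"fingers":0.7,"dx":0,"dy":0,"dz":0,"rx":0,"ry":0,"rz":0},{"fingers":0.62,"dx":0,"dy":0,"dz":0,"rx":0,"ry":0,"rz":0},{"fingers":0.62,"dx":0,"dy":0,"dz":0,"rx":0,"ry":0,"rz":0}]'; python3 - <<'E'
from h import *
s=viewer.get_image('scene'); crop(s,230,70,160,120,5,'pics/g2.png'); print(arm.observe()['position'],arm.observe()['width'])
E
```

```text
t: 3.15
position: [0.3435, -0.2929, 0.0649]
tcp_rot: [0.501, 0.5, 0.499, -0.5]
contact_force: [-1.2, 0.6, 0.9]
width: 0.0533
[ 0.34346491 -0.29278334  0.06483725] 0.05277230184348419
```

View pics/g2.png

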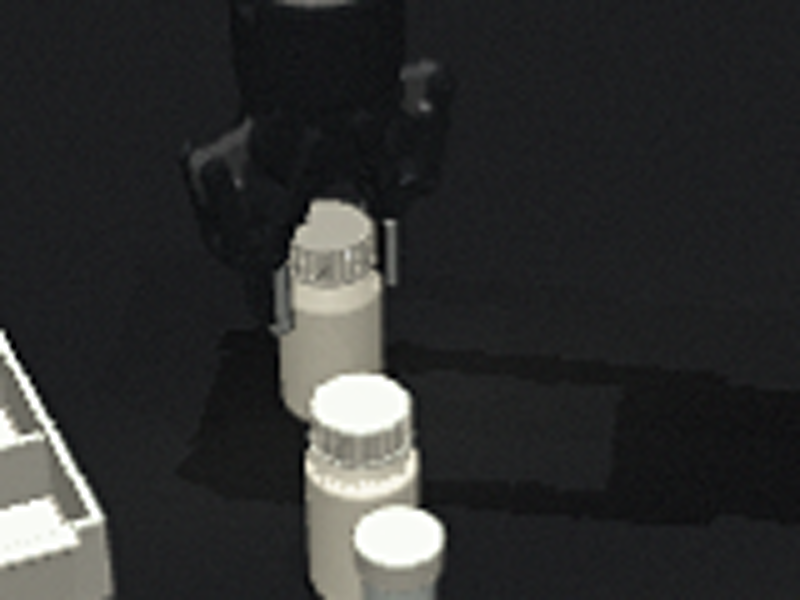

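The pads straddle the bottle's top and are well centred. I lower 3 mm more, close and lift a little.

```bash
python3 -m jog '[{"fingers":0.62,"dx":3,"dy":0,"dz":0,"rx":0,"ry":0,"rz":0},{"fingers":0.62,"dx":0,"dy":0,"dz":0,"rx":0,"ry":0,"rz":0},{"fingers":0.3,"dx":0,"dy":0,"dz":0,"rx":0,"ry":0,"rz":0},{"fingers":0.3,"dx":0,"dy":0,"dz":0,"rx":0,"ry":0,"rz":0},{"fingers":0.3,"dx":0,"dy":0,"dz":0,"rx":0,"ry":0,"rz":0},{"fingers":0.3,"dx":-3,"dy":0,"dz":0,"rx":0,"ry":0,"rz":0},{"fingers":0.3,"dx":-7,"dy":0,"dz":0,"rx":0,"ry":0,"rz":0},{"fingers":0.3,"dx":-10,"dy":0,"dz":0,"rx":0,"ry":0,"rz":0},{"fingers":0.3,"dx":-15,"dy":0,"dz":0,"rx":0,"ry":0,"rz":0},{"fingers":0.3,"dx":-20,"dy":0,"dz":0,"rx":0,"ry":0,"rz":0},{"fingers":0.3,"dx":-15,"dy":0,"dz":0,"rx":0,"ry":0,"rz":0},{"fingers":0.3,"dx":0,"dy":0,"dz":0,"rx":0,"ry":0,"rz":0}]'; python3 - <<'E'
from h import *
s=viewer.get_image('scene'); crop(s,200,40,200,150,4,'pics/g3.png'); print(arm.observe()['position'],arm.observe()['width'],arm.observe()['contact_force'])
E
```

```text
t: 4.2
position: [0.3443, -0.2931, 0.1347]
tcp_rot: [0.502, 0.5, 0.498, -0.5]
contact_force: [0.4, -0.5, -1.1]
width: 0.0477
[ 0.34393385 -0.29272226  0.13262857] 0.047893995839662966 [-0.33103316  0.51372753 -2.45645609]
```

View pics/g3.png

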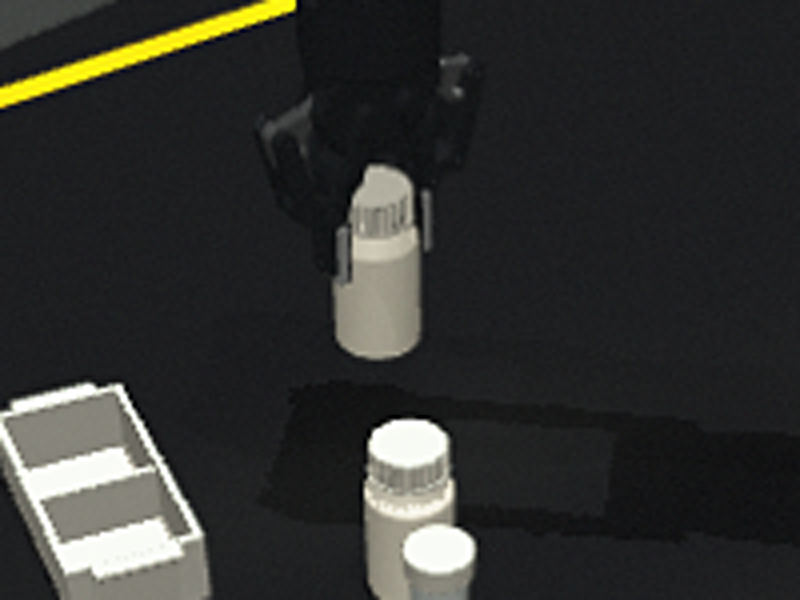

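```bash
python3 -m jog '[{"fingers":0.3,"dx":0,"dy":11,"dz":3.6,"rx":0,"ry":0,"rz":0},{"fingers":0.3,"dx":0,"dy":22,"dz":7.25,"rx":0,"ry":0,"rz":0},{"fingers":0.3,"dx":0,"dy":22,"dz":7.25,"rx":0,"ry":0,"rz":0},{"fingers":0.3,"dx":0,"dy":22,"dz":7.25,"rx":0,"ry":0,"rz":0},{"fingers":0.3,"dx":0,"dy":22,"dz":7.25,"rx":0,"ry":0,"rz":0},{"fingers":0.3,"dx":0,"dy":22,"dz":7.25,"rx":0,"ry":0,"rz":0},{"fingers":0.3,"dx":0,"dy":22,"dz":7.25,"rx":0,"ry":0,"rz":0},{"fingers":0.3,"dx":0,"dy":22,"dz":7.25,"rx":0,"ry":0,"rz":0},{"fingers":0.3,"dx":0,"dy":11,"dz":3.6,"rx":0,"ry":0,"rz":0},{"fingers":0.3,"dx":0,"dy":0,"dz":0,"rx":0,"ry":0,"rz":0},{"fingers":0.3,"dx":0,"dy":0,"dz":0,"rx":0,"ry":0,"rz":0}]'; python3 - <<'E'
from h import *
s=viewer.get_image('scene'); crop(s,130,40,240,180,3.3,'pics/g4.png'); print(arm.observe()['position'],arm.observe()['width'],arm.observe()['contact_force'])
E
```

```text
t: 5.17
position: [0.5187, -0.3494, 0.1283]
tcp_rot: [0.499, 0.5, 0.501, -0.5]
contact_force: [-0.1, 0.2, -1.8]
width: 0.0475
[ 0.51831065 -0.34948227  0.12883325] 0.047650839692112174 [-0.27421303  0.11809086 -1.8220067 ]
```

View pics/g4.png

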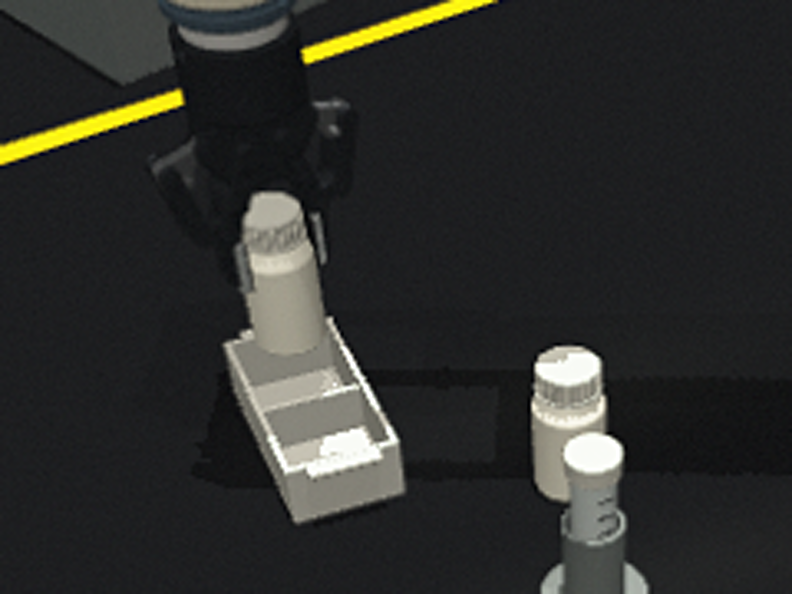

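```bash
python3 -m jog '[{"fingers":0.3,"dx":10,"dy":1.5,"dz":1,"rx":0,"ry":0,"rz":0},{"fingers":0.3,"dx":15,"dy":0,"dz":0,"rx":0,"ry":0,"rz":0},{"fingers":0.3,"dx":15,"dy":0,"dz":0,"rx":0,"ry":0,"rz":0},{"fingers":0.3,"dx":10,"dy":0,"dz":0,"rx":0,"ry":0,"rz":0},{"fingers":0.3,"dx":6,"dy":0,"dz":0,"rx":0,"ry":0,"rz":0},{"fingers":0.3,"dx":0,"dy":0,"dz":0,"rx":0,"ry":0,"rz":0},{"fingers":0.3,"dx":0,"dy":0,"dz":0,"rx":0,"ry":0,"rz":0}]'; python3 -m jog '[{"fingers":0.3,"dx":2,"dy":0,"dz":0,"rx":0,"ry":0,"rz":0},{"fingers":0.3,"dx":1.5,"dy":0,"dz":0,"rx":0,"ry":0,"rz":0},{"fingers":0.3,"dx":0,"dy":0,"dz":0,"rx":0,"ry":0,"rz":0}]'
```

```text
t: 5.8
position: [0.5203, -0.3509, 0.0742]
tcp_rot: [0.5, 0.5, 0.5, -0.5]
contact_force: [0.5, 0.5, -0.9]
width: 0.0473
t: 6.05
position: [0.5208, -0.3511, 0.0712]
tcp_rot: [0.5, 0.5, 0.5, -0.5]
contact_force: [0.5, 0.1, -1.1]
width: 0.0479
```

```bash
python3 -m jog '[{"fingers":0.3,"dx":1.5,"dy":0,"dz":0,"rx":0,"ry":0,"rz":0},{"fingers":0.3,"dx":1.5,"dy":0,"dz":0,"rx":0,"ry":0,"rz":0},{"fingers":0.3,"dx":0,"dy":0,"dz":0,"rx":0,"ry":0,"rz":0}]';  python3 -m jog '[{"fingers":0.3,"dx":1,"dy":0,"dz":0,"rx":0,"ry":0,"rz":0},{"fingers":0.3,"dx":0,"dy":0,"dz":0,"rx":0,"ry":0,"rz":0}]'
```

```text
t: 6.3
position: [0.5205, -0.3509, 0.0674]
tcp_rot: [0.5, 0.5, 0.5, -0.5]
contact_force: [-0.0, -0.4, -2.2]
width: 0.0477
t: 6.47
position: [0.5205, -0.3509, 0.0666]
tcp_rot: [0.5, 0.5, 0.5, -0.5]
contact_force: [0.4, 0.8, -1.1]
width: 0.0476
```

```bash
python3 -m jog '[{"fingers":0.3,"dx":1,"dy":0,"dz":0,"rx":0,"ry":0,"rz":0},{"fingers":0.3,"dx":0,"dy":0,"dz":0,"rx":0,"ry":0,"rz":0}]'
```

```text
t: 6.63
position: [0.5205, -0.3509, 0.0656]
tcp_rot: [0.5, 0.5, 0.5, -0.5]
contact_force: [-0.9, -0.3, -1.5]
width: 0.0478
```

```bash
python3 -m jog '[{"fingers":0.3,"dx":1,"dy":0,"dz":0,"rx":0,"ry":0,"rz":0},{"fingers":0.3,"dx":0,"dy":0,"dz":0,"rx":0,"ry":0,"rz":0}]';python3 -m jog '[{"fingers":0.3,"dx":1,"dy":0,"dz":0,"rx":0,"ry":0,"rz":0},{"fingers":0.3,"dx":0,"dy":0,"dz":0,"rx":0,"ry":0,"rz":0}]'; python3 - <<'E'
from h import *
s=viewer.get_image('scene'); crop(s,170,80,120,90,6,'pics/g5.png')
E
```

```text
t: 6.8
position: [0.5207, -0.3511, 0.0651]
tcp_rot: [0.5, 0.5, 0.5, -0.5]
contact_force: [-0.4, -0.1, 0.5]
width: 0.0472
t: 6.97
position: [0.5207, -0.3512, 0.0651]
tcp_rot: [0.5, 0.5, 0.5, -0.5]
contact_force: [-2.5, 1.8, 4.6]
width: 0.0474
```

View pics/g5.png

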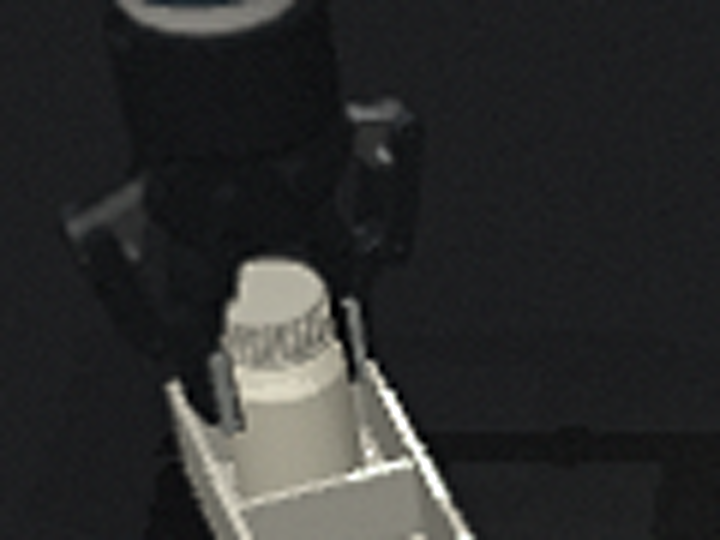

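It has touched down with 5 N upward. I release and rise.

```bash
python3 -m jog '[{"fingers":0.65,"dx":0,"dy":0,"dz":0,"rx":0,"ry":0,"rz":0},{"fingers":0.75,"dx":0,"dy":0,"dz":0,"rx":0,"ry":0,"rz":0},{"fingers":0.75,"dx":0,"dy":0,"dz":0,"rx":0,"ry":0,"rz":0},{"fingers":0.75,"dx":-10,"dy":0,"dz":0,"rx":0,"ry":0,"rz":0},{"fingers":0.75,"dx":-20,"dy":0,"dz":0,"rx":0,"ry":0,"rz":0},{"fingers":0.75,"dx":-25,"dy":0,"dz":0,"rx":0,"ry":0,"rz":0},{"fingers":1,"dx":-25,"dy":0,"dz":0,"rx":0,"ry":0,"rz":0},{"fingers":1,"dx":-25,"dy":0,"dz":0,"rx":0,"ry":0,"rz":0},{"fingers":1,"dx":0,"dy":0,"dz":0,"rx":0,"ry":0,"rz":0},{"fingers":1,"dx":0,"dy":0,"dz":0,"rx":0,"ry":0,"rz":0}]'; python3 - <<'E'
from h import *
s=viewer.get_image('scene'); crop(s,130,40,240,180,3.3,'pics/g6.png'); print(arm.observe()['position'])
E
```

```text
t: 7.85
position: [0.5215, -0.3516, 0.172]
tcp_rot: [0.502, 0.5, 0.498, -0.5]
contact_force: [0.7, -0.5, -0.4]
width: 0.0855
[ 0.52084865 -0.35108884  0.1697412 ]
```

View pics/g6.png

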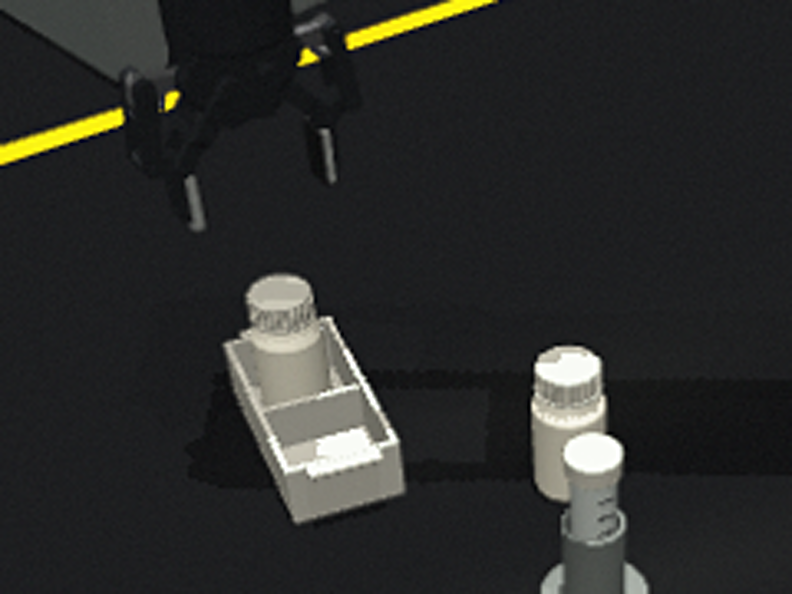

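Bottle one stands upright in the far compartment, crop (290,330). Next is the near bottle.

```bash
python3 -m jog '[{"fingers":1,"dx":0,"dy":-8.5,"dz":-12.6,"rx":0,"ry":0,"rz":0},{"fingers":1,"dx":0,"dy":-16,"dz":-25.1,"rx":0,"ry":0,"rz":0},{"fingers":1,"dx":0,"dy":-16,"dz":-25.1,"rx":0,"ry":0,"rz":0},{"fingers":1,"dx":0,"dy":-16,"dz":-25.1,"rx":0,"ry":0,"rz":0},{"fingers":1,"dx":0,"dy":-16,"dz":-25.1,"rx":0,"ry":0,"rz":0},{"fingers":1,"dx":0,"dy":-16,"dz":-25.1,"rx":0,"ry":0,"rz":0},{"fingers":1,"dx":0,"dy":-16,"dz":-25.1,"rx":0,"ry":0,"rz":0},{"fingers":1,"dx":0,"dy":-8.5,"dz":-12.6,"rx":0,"ry":0,"rz":0},{"fingers":1,"dx":0,"dy":0,"dz":0,"rx":0,"ry":0,"rz":0},{"fingers":1,"dx":0,"dy":0,"dz":0,"rx":0,"ry":0,"rz":0}]'
```

```text
t: 8.73
position: [0.4073, -0.1748, 0.1679]
tcp_rot: [0.5, 0.5, 0.5, -0.5]
contact_force: [0.0, 0.3, -0.4]
width: 0.0852
```

```bash
python3 -m jog '[{"fingers":1,"dx":20,"dy":0,"dz":0,"rx":0,"ry":0,"rz":0},{"fingers":1,"dx":25,"dy":0,"dz":0,"rx":0,"ry":0,"rz":0},{"fingers":1,"dx":25,"dy":0,"dz":0,"rx":0,"ry":0,"rz":0},{"fingers":1,"dx":20,"dy":0,"dz":0,"rx":0,"ry":0,"rz":0},{"fingers":1,"dx":15,"dy":0,"dz":0,"rx":0,"ry":0,"rz":0},{"fingers":0.7,"dx":0,"dy":0,"dz":0,"rx":0,"ry":0,"rz":0},{"fingers":0.62,"dx":0,"dy":0,"dz":0,"rx":0,"ry":0,"rz":0},{"fingers":0.62,"dx":0,"dy":0,"dz":0,"rx":0,"ry":0,"rz":0}]'
```

```text
t: 9.4
position: [0.4081, -0.1758, 0.0645]
tcp_rot: [0.5, 0.5, 0.5, -0.5]
contact_force: [0.1, -0.6, 0.2]
width: 0.0534
```

```bash
python3 -m jog '[{"fingers":0.62,"dx":3,"dy":0,"dz":0,"rx":0,"ry":0,"rz":0},{"fingers":0.62,"dx":0,"dy":0,"dz":0,"rx":0,"ry":0,"rz":0},{"fingers":0.3,"dx":0,"dy":0,"dz":0,"rx":0,"ry":0,"rz":0},{"fingers":0.3,"dx":0,"dy":0,"dz":0,"rx":0,"ry":0,"rz":0},{"fingers":0.3,"dx":0,"dy":0,"dz":0,"rx":0,"ry":0,"rz":0},{"fingers":0.3,"dx":-3,"dy":0,"dz":0,"rx":0,"ry":0,"rz":0},{"fingers":0.3,"dx":-7,"dy":0,"dz":0,"rx":0,"ry":0,"rz":0},{"fingers":0.3,"dx":-15,"dy":0,"dz":0,"rx":0,"ry":0,"rz":0},{"fingers":0.3,"dx":-20,"dy":0,"dz":0,"rx":0,"ry":0,"rz":0},{"fingers":0.3,"dx":-20,"dy":0,"dz":0,"rx":0,"ry":0,"rz":0},{"fingers":0.3,"dx":-10,"dy":0,"dz":0,"rx":0,"ry":0,"rz":0},{"fingers":0.3,"dx":0,"dy":0,"dz":0,"rx":0,"ry":0,"rz":0}]'; python3 - <<'E'
from h import *
s=viewer.get_image('scene'); crop(s,150,40,240,180,3.3,'pics/g7.png'); print(arm.observe()['position'])
E
```

```text
t: 10.4
position: [0.4086, -0.1757, 0.1386]
tcp_rot: [0.502, 0.5, 0.499, -0.5]
contact_force: [0.0, 0.0, -0.6]
width: 0.0477
[ 0.40803867 -0.17535932  0.13670985]
```

View pics/g7.png

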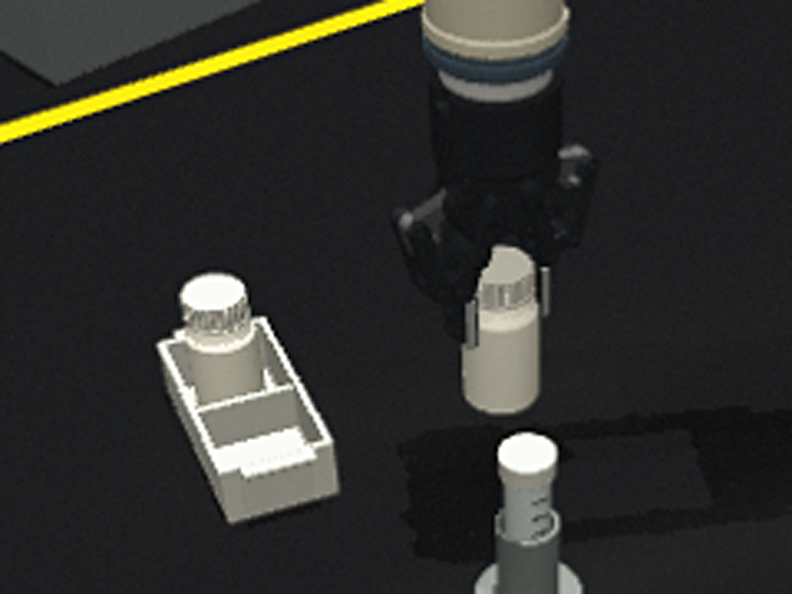

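```bash
python3 -m jog '[{"fingers":0.3,"dx":0,"dy":9.2,"dz":7.4,"rx":0,"ry":0,"rz":0},{"fingers":0.3,"dx":0,"dy":18.4,"dz":14.8,"rx":0,"ry":0,"rz":0},{"fingers":0.3,"dx":0,"dy":18.4,"dz":14.8,"rx":0,"ry":0,"rz":0},{"fingers":0.3,"dx":0,"dy":18.4,"dz":14.8,"rx":0,"ry":0,"rz":0},{"fingers":0.3,"dx":0,"dy":18.4,"dz":14.8,"rx":0,"ry":0,"rz":0},{"fingers":0.3,"dx":0,"dy":18.4,"dz":14.8,"rx":0,"ry":0,"rz":0},{"fingers":0.3,"dx":0,"dy":18.4,"dz":14.8,"rx":0,"ry":0,"rz":0},{"fingers":0.3,"dx":0,"dy":9.2,"dz":7.4,"rx":0,"ry":0,"rz":0},{"fingers":0.3,"dx":0,"dy":0,"dz":0,"rx":0,"ry":0,"rz":0},{"fingers":0.3,"dx":0,"dy":0,"dz":0,"rx":0,"ry":0,"rz":0}]'; python3 - <<'E'
from h import *
s=viewer.get_image('scene'); crop(s,130,40,240,180,3.3,'pics/g8.png'); print(arm.observe()['position'])
E
```

```text
t: 11.28
position: [0.5357, -0.2784, 0.1334]
tcp_rot: [0.499, 0.5, 0.501, -0.5]
contact_force: [0.1, 0.7, -1.6]
width: 0.0479
[ 0.53549536 -0.27810313  0.13396508]
```

View pics/g8.png

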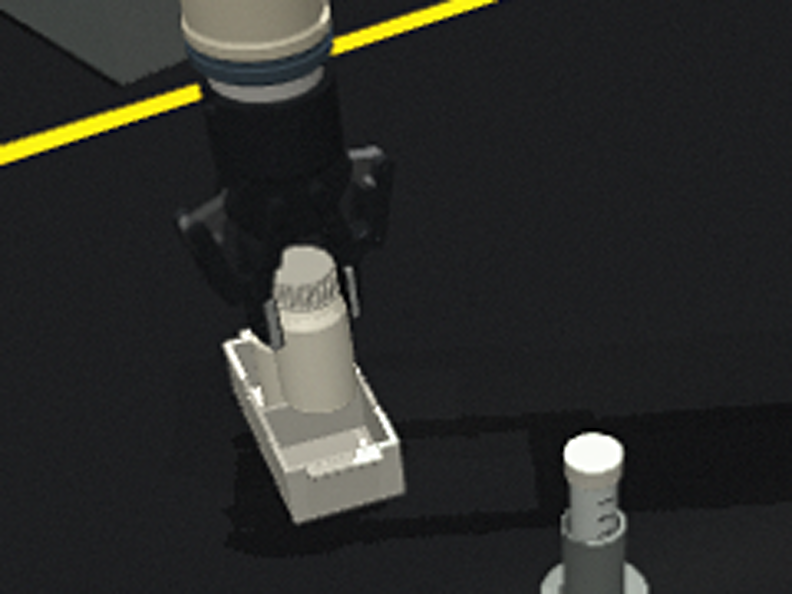

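Aligned over the near compartment. I lower 66 mm to just above contact, then finish in small steps.

```bash
python3 -m jog '[{"fingers":0.3,"dx":10,"dy":1.5,"dz":1,"rx":0,"ry":0,"rz":0},{"fingers":0.3,"dx":15,"dy":0,"dz":0,"rx":0,"ry":0,"rz":0},{"fingers":0.3,"dx":15,"dy":0,"dz":0,"rx":0,"ry":0,"rz":0},{"fingers":0.3,"dx":12,"dy":0,"dz":0,"rx":0,"ry":0,"rz":0},{"fingers":0.3,"dx":8,"dy":0,"dz":0,"rx":0,"ry":0,"rz":0},{"fingers":0.3,"dx":4,"dy":0,"dz":0,"rx":0,"ry":0,"rz":0},{"fingers":0.3,"dx":2,"dy":0,"dz":0,"rx":0,"ry":0,"rz":0},{"fingers":0.3,"dx":1,"dy":0,"dz":0,"rx":0,"ry":0,"rz":0},{"fingers":0.3,"dx":0,"dy":0,"dz":0,"rx":0,"ry":0,"rz":0}]'; python3 -m jog '[{"fingers":0.3,"dx":1,"dy":0,"dz":0,"rx":0,"ry":0,"rz":0},{"fingers":0.3,"dx":0,"dy":0,"dz":0,"rx":0,"ry":0,"rz":0}]'
```

```text
t: 12.08
position: [0.5382, -0.2799, 0.0694]
tcp_rot: [0.5, 0.5, 0.5, -0.5]
contact_force: [-0.7, 0.1, -0.8]
width: 0.0476
t: 12.25
position: [0.5382, -0.2799, 0.0684]
tcp_rot: [0.5, 0.5, 0.5, -0.5]
contact_force: [0.8, 0.4, -1.1]
width: 0.048
```

```bash
python3 -m jog '[{"fingers":0.3,"dx":1.5,"dy":0,"dz":0,"rx":0,"ry":0,"rz":0},{"fingers":0.3,"dx":1.5,"dy":0,"dz":0,"rx":0,"ry":0,"rz":0},{"fingers":0.3,"dx":0,"dy":0,"dz":0,"rx":0,"ry":0,"rz":0}]'; python3 -m jog '[{"fingers":0.3,"dx":1,"dy":0,"dz":0,"rx":0,"ry":0,"rz":0},{"fingers":0.3,"dx":0,"dy":0,"dz":0,"rx":0,"ry":0,"rz":0}]'
```

```text
t: 12.5
position: [0.5382, -0.2799, 0.0661]
tcp_rot: [0.501, 0.5, 0.5, -0.5]
contact_force: [-1.7, 1.1, 4.0]
width: 0.0473
t: 12.67
position: [0.5382, -0.28, 0.0661]
tcp_rot: [0.501, 0.5, 0.499, -0.5]
contact_force: [-2.6, 2.4, 9.4]
width: 0.0476
```

```bash
python3 -m jog '[{"fingers":0.65,"dx":-0.5,"dy":0,"dz":0,"rx":0,"ry":0,"rz":0},{"fingers":0.75,"dx":0,"dy":0,"dz":0,"rx":0,"ry":0,"rz":0},{"fingers":0.75,"dx":0,"dy":0,"dz":0,"rx":0,"ry":0,"rz":0},{"fingers":0.75,"dx":-10,"dy":0,"dz":0,"rx":0,"ry":0,"rz":0},{"fingers":0.75,"dx":-20,"dy":0,"dz":0,"rx":0,"ry":0,"rz":0},{"fingers":0.75,"dx":-25,"dy":0,"dz":0,"rx":0,"ry":0,"rz":0},{"fingers":0.75,"dx":-25,"dy":0,"dz":0,"rx":0,"ry":0,"rz":0},{"fingers":0.75,"dx":-25,"dy":0,"dz":0,"rx":0,"ry":0,"rz":0},{"fingers":0.75,"dx":-15,"dy":0,"dz":0,"rx":0,"ry":0,"rz":0},{"fingers":0.75,"dx":0,"dy":0,"dz":0,"rx":0,"ry":0,"rz":0},{"fingers":0.75,"dx":0,"dy":0,"dz":0,"rx":0,"ry":0,"rz":0}]'; python3 - <<'E'
from h import *
s=viewer.get_image('scene'); crop(s,130,40,240,180,3.3,'pics/g9.png'); print(arm.observe()['position'])
E
```

```text
t: 13.58
position: [0.5383, -0.28, 0.1854]
tcp_rot: [0.501, 0.5, 0.499, -0.5]
contact_force: [-0.4, -0.1, -0.7]
width: 0.0639
[ 0.53775702 -0.27966631  0.18356937]
```

View pics/g9.png

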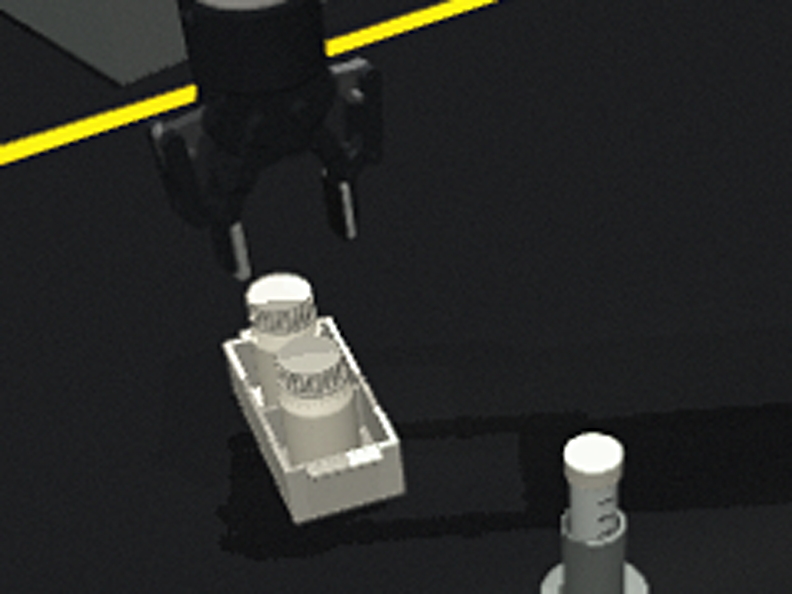

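Both bottles are standing in the carrier. Now over to the amber vial at (0.467, 0.070).

```bash
python3 -m jog '[{"fingers":0.75,"dx":0,"dy":-3.2,"dz":-15.9,"rx":0,"ry":0,"rz":0},{"fingers":0.75,"dx":0,"dy":-6.4,"dz":-31.8,"rx":0,"ry":0,"rz":0},{"fingers":0.75,"dx":0,"dy":-6.4,"dz":-31.8,"rx":0,"ry":0,"rz":0},{"fingers":0.75,"dx":0,"dy":-6.4,"dz":-31.8,"rx":0,"ry":0,"rz":0},{"fingers":0.75,"dx":0,"dy":-6.4,"dz":-31.8,"rx":0,"ry":0,"rz":0},{"fingers":0.75,"dx":0,"dy":-6.4,"dz":-31.8,"rx":0,"ry":0,"rz":0},{"fingers":0.75,"dx":0,"dy":-6.4,"dz":-31.8,"rx":0,"ry":0,"rz":0},{"fingers":0.75,"dx":0,"dy":-6.4,"dz":-31.8,"rx":0,"ry":0,"rz":0},{"fingers":0.75,"dx":0,"dy":-6.4,"dz":-31.8,"rx":0,"ry":0,"rz":0},{"fingers":0.75,"dx":0,"dy":-6.4,"dz":-31.8,"rx":0,"ry":0,"rz":0},{"fingers":0.75,"dx":0,"dy":-6.4,"dz":-31.8,"rx":0,"ry":0,"rz":0},{"fingers":0.75,"dx":0,"dy":-3.2,"dz":-15.9,"rx":0,"ry":0,"rz":0}]'; python3 -m jog '[{"fingers":0.75,"dx":0,"dy":0,"dz":0,"rx":0,"ry":0,"rz":0},{"fingers":0.75,"dx":0,"dy":0,"dz":0,"rx":0,"ry":0,"rz":0}]'; python3 - <<'E'
from h import *
s=viewer.get_image('scene'); crop(s,270,110,240,180,3.3,'pics/g10.png'); print(arm.observe()['position'])
E
```

```text
t: 14.63
position: [0.4658, 0.0729, 0.182]
tcp_rot: [0.499, 0.499, 0.502, -0.5]
contact_force: [0.3, -0.2, -0.1]
width: 0.064
t: 14.8
position: [0.4667, 0.0706, 0.1824]
tcp_rot: [0.5, 0.499, 0.501, -0.5]
contact_force: [1.4, 0.1, 0.2]
width: 0.0641
[0.46701518 0.06982529 0.1827386 ]
```

View pics/g10.png

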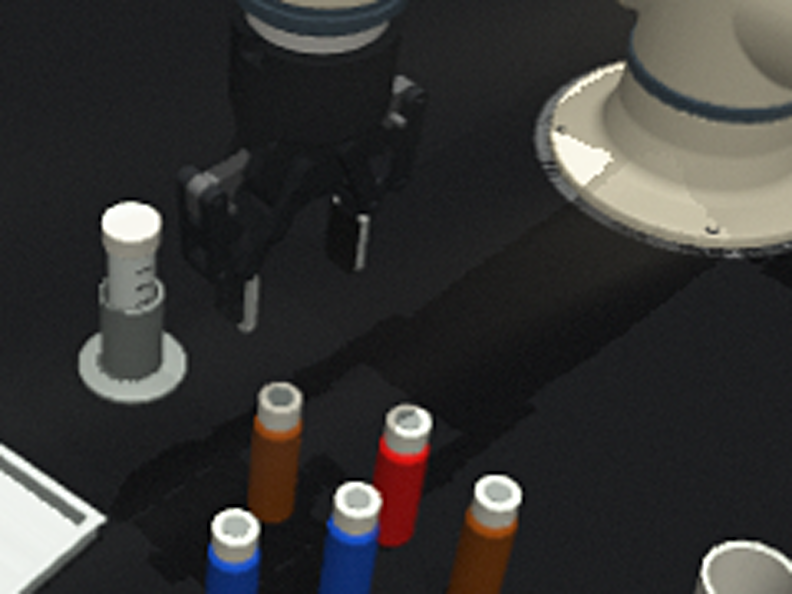

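The gripper is over the right-hand amber vial, crop (280,400). I descend.

```bash
python3 -m jog '[{"fingers":0.75,"dx":15,"dy":0,"dz":0,"rx":0,"ry":0,"rz":0},{"fingers":0.75,"dx":25,"dy":0,"dz":0,"rx":0,"ry":0,"rz":0},{"fingers":0.75,"dx":25,"dy":0,"dz":0,"rx":0,"ry":0,"rz":0},{"fingers":0.75,"dx":25,"dy":0,"dz":0,"rx":0,"ry":0,"rz":0},{"fingers":0.75,"dx":20,"dy":0,"dz":0,"rx":0,"ry":0,"rz":0},{"fingers":0.75,"dx":12,"dy":0,"dz":0,"rx":0,"ry":0,"rz":0},{"fingers":0.45,"dx":3,"dy":0,"dz":0,"rx":0,"ry":0,"rz":0},{"fingers":0.4,"dx":0,"dy":0,"dz":0,"rx":0,"ry":0,"rz":0},{"fingers":0.4,"dx":0,"dy":0,"dz":0,"rx":0,"ry":0,"rz":0}]'; python3 - <<'E'
from h import *
s=viewer.get_image('scene'); crop(s,300,170,120,90,6,'pics/g11.png'); print(arm.observe()['position'])
E
```

```text
t: 15.6
position: [0.4681, 0.0697, 0.0603]
tcp_rot: [0.5, 0.501, 0.5, -0.5]
contact_force: [0.2, -0.5, 0.5]
width: 0.0342
[0.46846333 0.06981911 0.06087078]
```

View pics/g11.png

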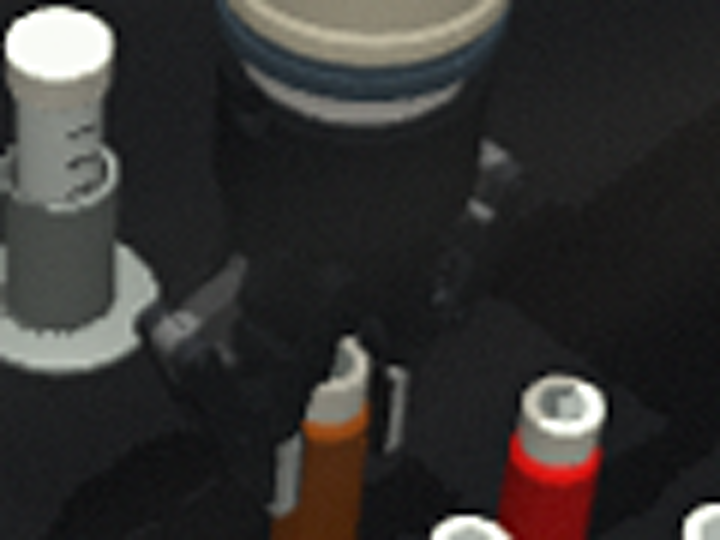

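```bash
python3 -m jog '[{"fingers":0.4,"dx":4,"dy":-0.5,"dz":0,"rx":0,"ry":0,"rz":0},{"fingers":0.4,"dx":0,"dy":0,"dz":0,"rx":0,"ry":0,"rz":0},{"fingers":0.1,"dx":0,"dy":0,"dz":0,"rx":0,"ry":0,"rz":0},{"fingers":0.1,"dx":0,"dy":0,"dz":0,"rx":0,"ry":0,"rz":0},{"fingers":0.1,"dx":0,"dy":0,"dz":0,"rx":0,"ry":0,"rz":0},{"fingers":0.1,"dx":-3,"dy":0,"dz":0,"rx":0,"ry":0,"rz":0},{"fingers":0.1,"dx":-7,"dy":0,"dz":0,"rx":0,"ry":0,"rz":0},{"fingers":0.1,"dx":-12,"dy":0,"dz":0,"rx":0,"ry":0,"rz":0},{"fingers":0.1,"dx":-15,"dy":0,"dz":0,"rx":0,"ry":0,"rz":0},{"fingers":0.1,"dx":-15,"dy":0,"dz":0,"rx":0,"ry":0,"rz":0},{"fingers":0.1,"dx":-8,"dy":0,"dz":0,"rx":0,"ry":0,"rz":0},{"fingers":0.1,"dx":0,"dy":0,"dz":0,"rx":0,"ry":0,"rz":0}]'; python3 - <<'E'
from h import *
s=viewer.get_image('scene'); crop(s,270,110,240,180,3.3,'pics/g12.png'); print(arm.observe()['position'])
E
```

```text
t: 16.65
position: [0.4683, 0.0702, 0.1184]
tcp_rot: [0.501, 0.501, 0.499, -0.499]
contact_force: [0.1, 0.6, -0.8]
width: 0.0267
[0.4676934  0.07011827 0.11682742]
```

View pics/g12.png

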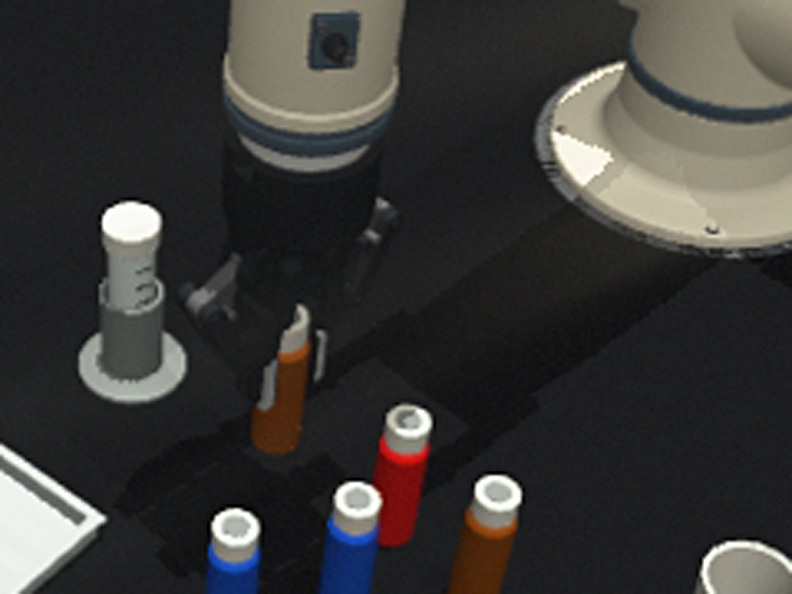

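```bash
python3 -m jog '[{"fingers":0.1,"dx":0,"dy":10.3,"dz":8.8,"rx":0,"ry":0,"rz":0},{"fingers":0.1,"dx":0,"dy":20.5,"dz":17.5,"rx":0,"ry":0,"rz":0},{"fingers":0.1,"dx":0,"dy":20.5,"dz":17.5,"rx":0,"ry":0,"rz":0},{"fingers":0.1,"dx":0,"dy":20.5,"dz":17.5,"rx":0,"ry":0,"rz":0},{"fingers":0.1,"dx":0,"dy":20.5,"dz":17.5,"rx":0,"ry":0,"rz":0},{"fingers":0.1,"dx":0,"dy":20.5,"dz":17.5,"rx":0,"ry":0,"rz":0},{"fingers":0.1,"dx":0,"dy":20.5,"dz":17.5,"rx":0,"ry":0,"rz":0},{"fingers":0.1,"dx":0,"dy":20.5,"dz":17.5,"rx":0,"ry":0,"rz":0},{"fingers":0.1,"dx":0,"dy":10.3,"dz":8.8,"rx":0,"ry":0,"rz":0},{"fingers":0.1,"dx":0,"dy":0,"dz":0,"rx":0,"ry":0,"rz":0},{"fingers":0.1,"dx":0,"dy":0,"dz":0,"rx":0,"ry":0,"rz":0}]'; python3 - <<'E'
from h import *
s=viewer.get_image('scene'); crop(s,180,130,240,180,3.3,'pics/g13.png'); print(arm.observe()['position'])
E
```

```text
t: 17.62
position: [0.6305, -0.0702, 0.1136]
tcp_rot: [-0.499, -0.5, -0.501, 0.501]
contact_force: [-0.2, 0.1, 0.0]
width: 0.0263
[ 0.63028368 -0.06961467  0.11400857]
```

View pics/g13.png

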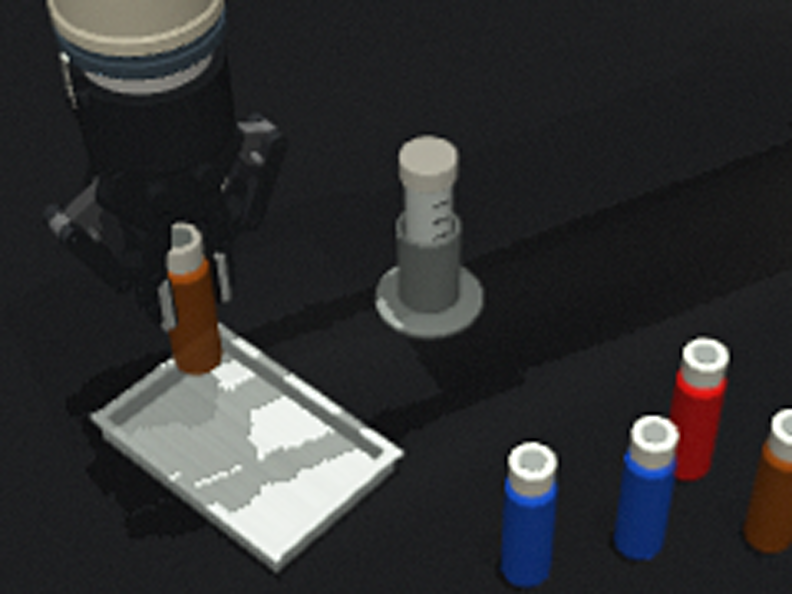

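The vial hangs upright over the far end of the tray. I lower it.

```bash
python3 -m jog '[{"fingers":0.1,"dx":8,"dy":2,"dz":0,"rx":0,"ry":0,"rz":0},{"fingers":0.1,"dx":13,"dy":0,"dz":0,"rx":0,"ry":0,"rz":0},{"fingers":0.1,"dx":13,"dy":0,"dz":0,"rx":0,"ry":0,"rz":0},{"fingers":0.1,"dx":8,"dy":0,"dz":0,"rx":0,"ry":0,"rz":0},{"fingers":0.1,"dx":4,"dy":0,"dz":0,"rx":0,"ry":0,"rz":0},{"fingers":0.1,"dx":2,"dy":0,"dz":0,"rx":0,"ry":0,"rz":0},{"fingers":0.1,"dx":2,"dy":0,"dz":0,"rx":0,"ry":0,"rz":0},{"fingers":0.1,"dx":0,"dy":0,"dz":0,"rx":0,"ry":0,"rz":0}]'; python3 -m jog '[{"fingers":0.1,"dx":1.5,"dy":0,"dz":0,"rx":0,"ry":0,"rz":0},{"fingers":0.1,"dx":1.5,"dy":0,"dz":0,"rx":0,"ry":0,"rz":0},{"fingers":0.1,"dx":0,"dy":0,"dz":0,"rx":0,"ry":0,"rz":0}]'; python3 -m jog '[{"fingers":0.1,"dx":1,"dy":0,"dz":0,"rx":0,"ry":0,"rz":0},{"fingers":0.1,"dx":0,"dy":0,"dz":0,"rx":0,"ry":0,"rz":0}]'
```

```text
t: 18.33
position: [0.6331, -0.07, 0.0652]
tcp_rot: [0.5, 0.5, 0.5, -0.5]
contact_force: [0.6, -0.6, -0.8]
width: 0.0268
t: 18.58
position: [0.6332, -0.0701, 0.0624]
tcp_rot: [0.5, 0.5, 0.5, -0.5]
contact_force: [0.6, -0.6, -0.2]
width: 0.0263
t: 18.75
position: [0.6331, -0.0701, 0.0613]
tcp_rot: [0.5, 0.5, 0.5, -0.5]
contact_force: [0.7, 0.3, -1.0]
width: 0.0263
```

```bash
python3 -m jog '[{"fingers":0.1,"dx":1,"dy":0,"dz":0,"rx":0,"ry":0,"rz":0},{"fingers":0.1,"dx":0,"dy":0,"dz":0,"rx":0,"ry":0,"rz":0}]'; python3 -m jog '[{"fingers":0.1,"dx":1,"dy":0,"dz":0,"rx":0,"ry":0,"rz":0},{"fingers":0.1,"dx":0,"dy":0,"dz":0,"rx":0,"ry":0,"rz":0}]';
```

```text
t: 18.92
position: [0.633, -0.07, 0.0601]
tcp_rot: [-0.5, -0.5, -0.5, 0.5]
contact_force: [0.2, 0.9, -0.9]
width: 0.0262
t: 19.08
position: [0.633, -0.07, 0.0591]
tcp_rot: [0.5, 0.5, 0.5, -0.5]
contact_force: [-0.2, 0.4, -0.5]
width: 0.0262
```

```bash
python3 -m jog '[{"fingers":0.1,"dx":1,"dy":0,"dz":0,"rx":0,"ry":0,"rz":0},{"fingers":0.1,"dx":0,"dy":0,"dz":0,"rx":0,"ry":0,"rz":0}]'; python3 -m jog '[{"fingers":0.1,"dx":1,"dy":0,"dz":0,"rx":0,"ry":0,"rz":0},{"fingers":0.1,"dx":0,"dy":0,"dz":0,"rx":0,"ry":0,"rz":0}]'; python3 - <<'E'
from h import *
s=viewer.get_image('scene'); crop(s,190,180,120,90,6,'pics/g14.png')
E
```

```text
t: 19.25
position: [0.6332, -0.0701, 0.059]
tcp_rot: [0.5, 0.5, 0.5, -0.5]
contact_force: [-2.6, 0.5, 3.4]
width: 0.0267
t: 19.42
position: [0.6332, -0.0701, 0.059]
tcp_rot: [0.5, 0.5, 0.5, -0.5]
contact_force: [-3.5, 1.6, 7.0]
width: 0.0266
```

View pics/g14.png

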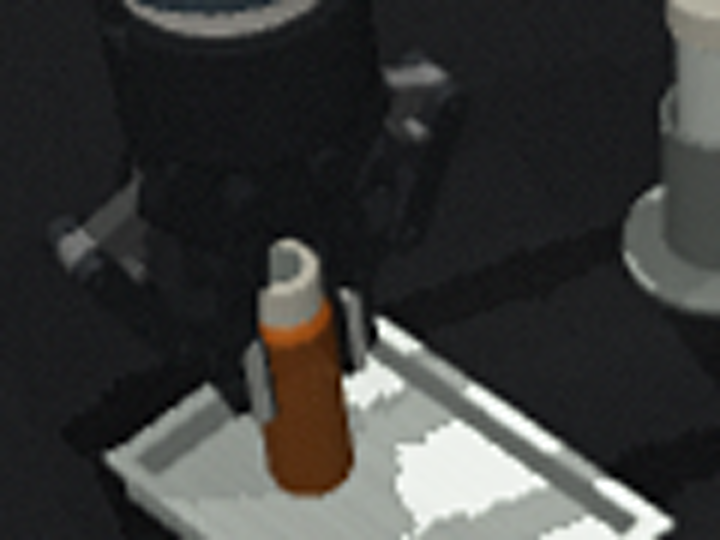

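Touchdown. I release and rise.

```bash
python3 -m jog '[{"fingers":0.35,"dx":-1,"dy":0,"dz":0,"rx":0,"ry":0,"rz":0},{"fingers":0.5,"dx":0,"dy":0,"dz":0,"rx":0,"ry":0,"rz":0},{"fingers":0.6,"dx":0,"dy":0,"dz":0,"rx":0,"ry":0,"rz":0},{"fingers":0.6,"dx":-10,"dy":0,"dz":0,"rx":0,"ry":0,"rz":0},{"fingers":0.6,"dx":-20,"dy":0,"dz":0,"rx":0,"ry":0,"rz":0},{"fingers":0.6,"dx":-25,"dy":0,"dz":0,"rx":0,"ry":0,"rz":0},{"fingers":0.6,"dx":-25,"dy":0,"dz":0,"rx":0,"ry":0,"rz":0},{"fingers":0.6,"dx":-25,"dy":0,"dz":0,"rx":0,"ry":0,"rz":0},{"fingers":0.6,"dx":-15,"dy":0,"dz":0,"rx":0,"ry":0,"rz":0},{"fingers":0.6,"dx":0,"dy":0,"dz":0,"rx":0,"ry":0,"rz":0},{"fingers":0.6,"dx":0,"dy":0,"dz":0,"rx":0,"ry":0,"rz":0}]'; python3 - <<'E'
from h import *
s=viewer.get_image('scene'); crop(s,180,130,240,180,3.3,'pics/g15.png'); print(arm.observe()['position'])
E
```

```text
t: 20.38
position: [0.6336, -0.0701, 0.1796]
tcp_rot: [0.501, 0.501, 0.499, -0.499]
contact_force: [-0.0, 0.2, -0.3]
width: 0.0515
[ 0.63292784 -0.07001332  0.17760639]
```

View pics/g15.png

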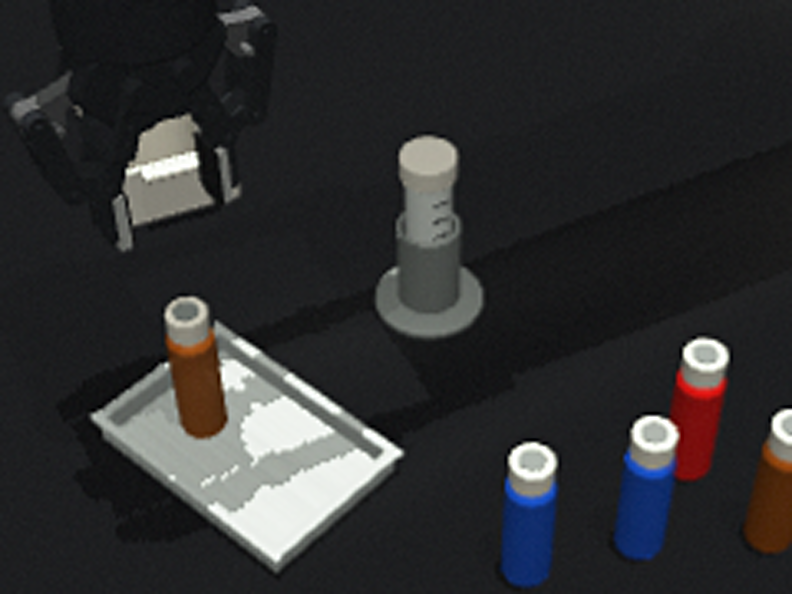

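Vial one stands in the tray at crop (200,380). Now the second amber vial.

```bash
python3 -m jog '[{"fingers":0.6,"dx":0,"dy":-10.6,"dz":-13,"rx":0,"ry":0,"rz":0},{"fingers":0.6,"dx":0,"dy":-21.2,"dz":-26.1,"rx":0,"ry":0,"rz":0},{"fingers":0.6,"dx":0,"dy":-21.2,"dz":-26.1,"rx":0,"ry":0,"rz":0},{"fingers":0.6,"dx":0,"dy":-21.2,"dz":-26.1,"rx":0,"ry":0,"rz":0},{"fingers":0.6,"dx":0,"dy":-21.2,"dz":-26.1,"rx":0,"ry":0,"rz":0},{"fingers":0.6,"dx":0,"dy":-21.2,"dz":-26.1,"rx":0,"ry":0,"rz":0},{"fingers":0.6,"dx":0,"dy":-21.2,"dz":-26.1,"rx":0,"ry":0,"rz":0},{"fingers":0.6,"dx":0,"dy":-21.2,"dz":-26.1,"rx":0,"ry":0,"rz":0},{"fingers":0.6,"dx":0,"dy":-21.2,"dz":-26.1,"rx":0,"ry":0,"rz":0},{"fingers":0.6,"dx":0,"dy":-21.2,"dz":-26.1,"rx":0,"ry":0,"rz":0},{"fingers":0.6,"dx":0,"dy":-10.6,"dz":-13,"rx":0,"ry":0,"rz":0},{"fingers":0.6,"dx":0,"dy":0,"dz":0,"rx":0,"ry":0,"rz":0}]'; python3 -m jog '[{"fingers":0.6,"dx":0,"dy":0,"dz":0,"rx":0,"ry":0,"rz":0},{"fingers":0.6,"dx":0,"dy":0,"dz":0,"rx":0,"ry":0,"rz":0}]'; python3 - <<'E'
from h import *
s=viewer.get_image('scene'); crop(s,300,130,240,180,3.3,'pics/g16.png'); print(arm.observe()['position'])
E
```

```text
t: 21.43
position: [0.4185, 0.193, 0.1763]
tcp_rot: [0.5, 0.498, 0.502, -0.5]
contact_force: [0.9, 0.6, 0.2]
width: 0.0516
t: 21.6
position: [0.421, 0.1903, 0.177]
tcp_rot: [-0.5, -0.499, -0.5, 0.501]
contact_force: [0.5, 0.2, -0.2]
width: 0.0511
[0.42129986 0.19004662 0.17720933]
```

View pics/g16.png

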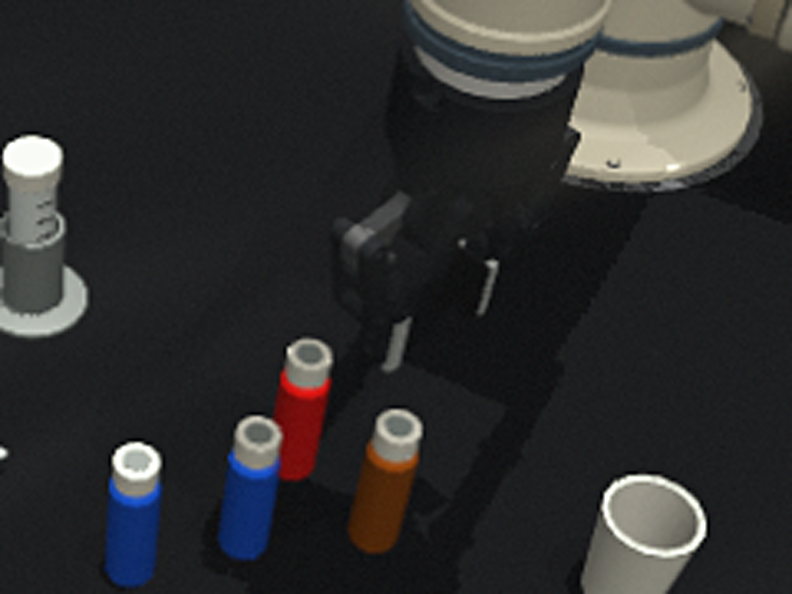

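```bash
python3 -m jog '[{"fingers":0.6,"dx":15,"dy":0,"dz":0,"rx":0,"ry":0,"rz":0},{"fingers":0.6,"dx":25,"dy":0,"dz":0,"rx":0,"ry":0,"rz":0},{"fingers":0.6,"dx":25,"dy":0,"dz":0,"rx":0,"ry":0,"rz":0},{"fingers":0.6,"dx":25,"dy":0,"dz":0,"rx":0,"ry":0,"rz":0},{"fingers":0.6,"dx":18,"dy":0,"dz":0,"rx":0,"ry":0,"rz":0},{"fingers":0.6,"dx":9,"dy":0,"dz":0,"rx":0,"ry":0,"rz":0},{"fingers":0.45,"dx":3,"dy":0,"dz":0,"rx":0,"ry":0,"rz":0},{"fingers":0.4,"dx":0,"dy":0,"dz":0,"rx":0,"ry":0,"rz":0},{"fingers":0.4,"dx":0,"dy":0,"dz":0,"rx":0,"ry":0,"rz":0}]'; python3 - <<'E'
from h import *
s=viewer.get_image('scene'); crop(s,360,190,120,90,6,'pics/g17.png'); print(arm.observe()['position'])
E
```

```text
t: 22.4
position: [0.4219, 0.1908, 0.0594]
tcp_rot: [0.5, 0.501, 0.5, -0.5]
contact_force: [0.2, 0.5, 0.1]
width: 0.0343
[0.42208317 0.19093226 0.05983602]
```

View pics/g17.png

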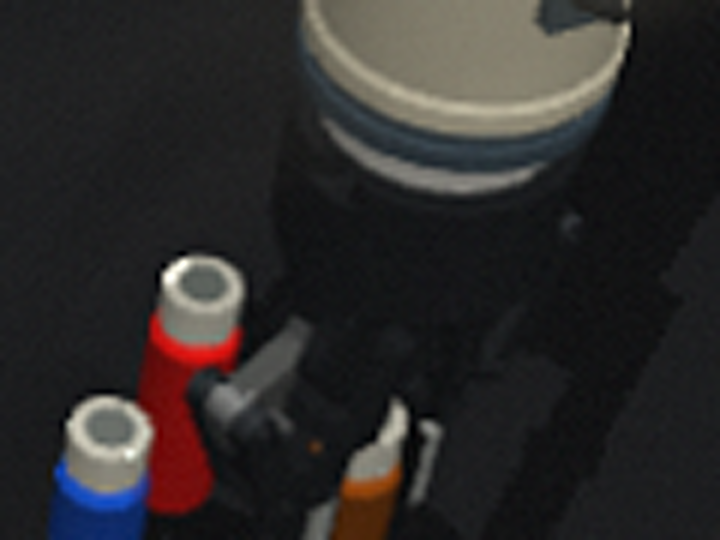

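```bash
python3 -m jog '[{"fingers":0.4,"dx":3,"dy":-1,"dz":0.5,"rx":0,"ry":0,"rz":0},{"fingers":0.4,"dx":0,"dy":0,"dz":0,"rx":0,"ry":0,"rz":0},{"fingers":0.1,"dx":0,"dy":0,"dz":0,"rx":0,"ry":0,"rz":0},{"fingers":0.1,"dx":0,"dy":0,"dz":0,"rx":0,"ry":0,"rz":0},{"fingers":0.1,"dx":0,"dy":0,"dz":0,"rx":0,"ry":0,"rz":0},{"fingers":0.1,"dx":-5,"dy":0,"dz":0,"rx":0,"ry":0,"rz":0},{"fingers":0.1,"dx":-15,"dy":0,"dz":0,"rx":0,"ry":0,"rz":0},{"fingers":0.1,"dx":-25,"dy":0,"dz":0,"rx":0,"ry":0,"rz":0},{"fingers":0.1,"dx":-30,"dy":0,"dz":0,"rx":0,"ry":0,"rz":0},{"fingers":0.1,"dx":-25,"dy":0,"dz":0,"rx":0,"ry":0,"rz":0},{"fingers":0.1,"dx":-20,"dy":0,"dz":0,"rx":0,"ry":0,"rz":0},{"fingers":0.1,"dx":-5,"dy":0,"dz":0,"rx":0,"ry":0,"rz":0}]'; python3 - <<'E'
from h import *
s=viewer.get_image('scene'); crop(s,300,110,240,180,3.3,'pics/g18.png'); print(arm.observe()['position'],arm.observe()['width'])
E
```

```text
t: 23.45
position: [0.4212, 0.1908, 0.1845]
tcp_rot: [0.501, 0.502, 0.499, -0.498]
contact_force: [-0.2, 0.9, 0.9]
width: 0.0266
[0.42104279 0.19075336 0.18346935] 0.0263741798149007
```

View pics/g18.png

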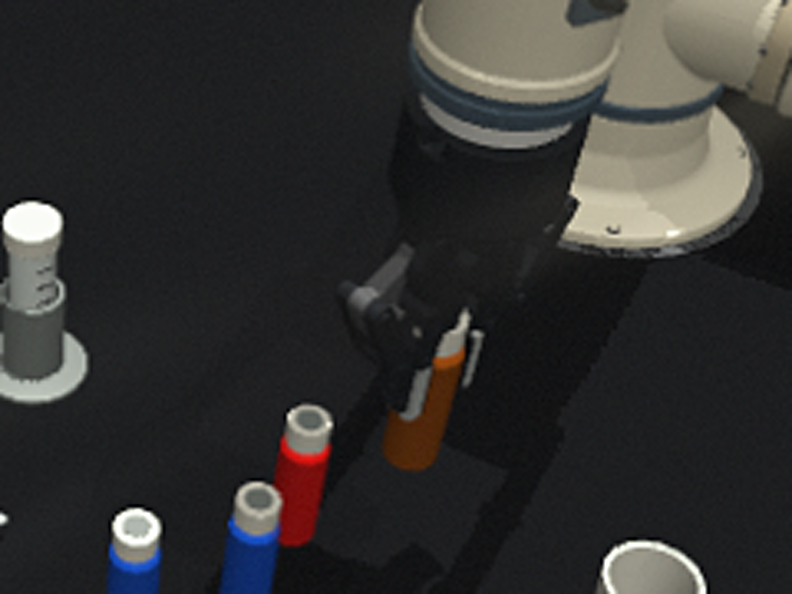

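```bash
python3 -m jog '[{"fingers":0.1,"dx":0,"dy":12.3,"dz":12.1,"rx":0,"ry":0,"rz":0},{"fingers":0.1,"dx":0,"dy":24.7,"dz":24.2,"rx":0,"ry":0,"rz":0},{"fingers":0.1,"dx":0,"dy":24.7,"dz":24.2,"rx":0,"ry":0,"rz":0},{"fingers":0.1,"dx":0,"dy":24.7,"dz":24.2,"rx":0,"ry":0,"rz":0},{"fingers":0.1,"dx":0,"dy":24.7,"dz":24.2,"rx":0,"ry":0,"rz":0},{"fingers":0.1,"dx":0,"dy":24.7,"dz":24.2,"rx":0,"ry":0,"rz":0},{"fingers":0.1,"dx":0,"dy":24.7,"dz":24.2,"rx":0,"ry":0,"rz":0},{"fingers":0.1,"dx":0,"dy":24.7,"dz":24.2,"rx":0,"ry":0,"rz":0},{"fingers":0.1,"dx":0,"dy":12.3,"dz":12.1,"rx":0,"ry":0,"rz":0},{"fingers":0.1,"dx":0,"dy":0,"dz":0,"rx":0,"ry":0,"rz":0},{"fingers":0.1,"dx":0,"dy":0,"dz":0,"rx":0,"ry":0,"rz":0},{"fingers":0.1,"dx":0,"dy":0,"dz":0,"rx":0,"ry":0,"rz":0}]'; python3 - <<'E'
from h import *
s=viewer.get_image('scene'); crop(s,180,110,240,180,3.3,'pics/g19.png'); print(arm.observe()['position'],arm.observe()['width'])
E
```

```text
t: 24.5
position: [0.6167, -0.0027, 0.1786]
tcp_rot: [0.499, 0.499, 0.501, -0.5]
contact_force: [-0.6, -0.2, 0.5]
width: 0.0264
[ 0.61674762 -0.00238546  0.17925002] 0.026603372663869453
```

View pics/g19.png

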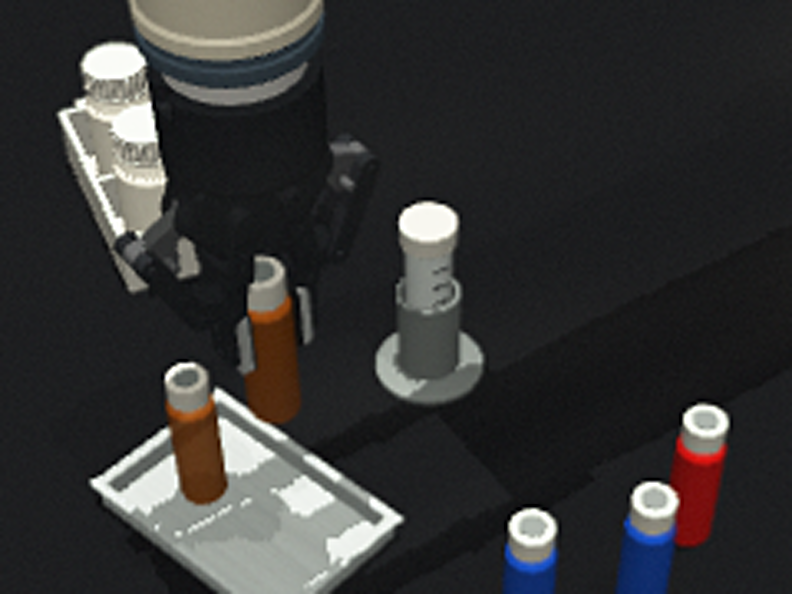

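```bash
python3 -m jog '[{"fingers":0.1,"dx":12,"dy":1,"dz":0,"rx":0,"ry":0,"rz":0},{"fingers":0.1,"dx":22,"dy":0,"dz":0,"rx":0,"ry":0,"rz":0},{"fingers":0.1,"dx":22,"dy":0,"dz":0,"rx":0,"ry":0,"rz":0},{"fingers":0.1,"dx":22,"dy":0,"dz":0,"rx":0,"ry":0,"rz":0},{"fingers":0.1,"dx":18,"dy":0,"dz":0,"rx":0,"ry":0,"rz":0},{"fingers":0.1,"dx":10,"dy":0,"dz":0,"rx":0,"ry":0,"rz":0},{"fingers":0.1,"dx":5,"dy":0,"dz":0,"rx":0,"ry":0,"rz":0},{"fingers":0.1,"dx":2,"dy":0,"dz":0,"rx":0,"ry":0,"rz":0},{"fingers":0.1,"dx":0,"dy":0,"dz":0,"rx":0,"ry":0,"rz":0},{"fingers":0.1,"dx":0,"dy":0,"dz":0,"rx":0,"ry":0,"rz":0}]'; python3 -m jog '[{"fingers":0.1,"dx":1.5,"dy":0,"dz":0,"rx":0,"ry":0,"rz":0},{"fingers":0.1,"dx":0,"dy":0,"dz":0,"rx":0,"ry":0,"rz":0}]'; python3 -m jog '[{"fingers":0.1,"dx":1,"dy":0,"dz":0,"rx":0,"ry":0,"rz":0},{"fingers":0.1,"dx":0,"dy":0,"dz":0,"rx":0,"ry":0,"rz":0}]'
```

```text
t: 25.38
position: [0.6193, -0.0031, 0.0688]
tcp_rot: [0.501, 0.5, 0.499, -0.499]
contact_force: [0.4, 0.3, -1.2]
width: 0.0265
t: 25.55
position: [0.6191, -0.0033, 0.0668]
tcp_rot: [0.5, 0.5, 0.5, -0.5]
contact_force: [0.1, 0.6, -0.6]
width: 0.0263
t: 25.72
position: [0.6187, -0.0033, 0.065]
tcp_rot: [0.5, 0.5, 0.5, -0.5]
contact_force: [-0.4, 0.2, -0.8]
width: 0.0265
```

```bash
python3 -m jog '[{"fingers":0.1,"dx":1.5,"dy":0,"dz":0,"rx":0,"ry":0,"rz":0},{"fingers":0.1,"dx":1.5,"dy":0,"dz":0,"rx":0,"ry":0,"rz":0},{"fingers":0.1,"dx":0,"dy":0,"dz":0,"rx":0,"ry":0,"rz":0}]'; python3 -m jog '[{"fingers":0.1,"dx":1,"dy":0,"dz":0,"rx":0,"ry":0,"rz":0},{"fingers":0.1,"dx":0,"dy":0,"dz":0,"rx":0,"ry":0,"rz":0}]'; python3 -m jog '[{"fingers":0.1,"dx":1,"dy":0,"dz":0,"rx":0,"ry":0,"rz":0},{"fingers":0.1,"dx":0,"dy":0,"dz":0,"rx":0,"ry":0,"rz":0}]'
```

```text
t: 25.97
position: [0.6183, -0.0032, 0.0612]
tcp_rot: [0.5, 0.5, 0.5, -0.5]
contact_force: [-0.3, 0.6, -1.1]
width: 0.0264
t: 26.13
position: [0.6184, -0.0032, 0.0604]
tcp_rot: [0.5, 0.5, 0.5, -0.5]
contact_force: [0.3, 0.5, -2.1]
width: 0.0261
t: 26.3
position: [0.6185, -0.0032, 0.0596]
tcp_rot: [0.5, 0.5, 0.5, -0.5]
contact_force: [0.1, 0.4, -0.4]
width: 0.0263
```

```bash
python3 -m jog '[{"fingers":0.1,"dx":1,"dy":0,"dz":0,"rx":0,"ry":0,"rz":0},{"fingers":0.1,"dx":0,"dy":0,"dz":0,"rx":0,"ry":0,"rz":0}]'; python3 -m jog '[{"fingers":0.1,"dx":1,"dy":0,"dz":0,"rx":0,"ry":0,"rz":0},{"fingers":0.1,"dx":0,"dy":0,"dz":0,"rx":0,"ry":0,"rz":0}]'
```

```text
t: 26.47
position: [0.6187, -0.0032, 0.0591]
tcp_rot: [0.5, 0.5, 0.5, -0.5]
contact_force: [0.3, 0.1, 1.1]
width: 0.0263
t: 26.63
position: [0.6188, -0.0032, 0.059]
tcp_rot: [0.5, 0.5, 0.5, -0.5]
contact_force: [-2.0, 0.3, 5.5]
width: 0.0266
```

Touchdown again. I release and rise.

```bash
python3 -m jog '[{"fingers":0.35,"dx":-0.5,"dy":0,"dz":0,"rx":0,"ry":0,"rz":0},{"fingers":0.5,"dx":0,"dy":0,"dz":0,"rx":0,"ry":0,"rz":0},{"fingers":0.6,"dx":0,"dy":0,"dz":0,"rx":0,"ry":0,"rz":0},{"fingers":0.6,"dx":-10,"dy":0,"dz":0,"rx":0,"ry":0,"rz":0},{"fingers":0.6,"dx":-20,"dy":0,"dz":0,"rx":0,"ry":0,"rz":0},{"fingers":0.6,"dx":-25,"dy":0,"dz":0,"rx":0,"ry":0,"rz":0},{"fingers":0.7,"dx":-30,"dy":0,"dz":0,"rx":0,"ry":0,"rz":0},{"fingers":0.7,"dx":-25,"dy":0,"dz":0,"rx":0,"ry":0,"rz":0},{"fingers":0.7,"dx":-15,"dy":0,"dz":0,"rx":0,"ry":0,"rz":0},{"fingers":0.7,"dx":0,"dy":0,"dz":0,"rx":0,"ry":0,"rz":0},{"fingers":0.7,"dx":0,"dy":0,"dz":0,"rx":0,"ry":0,"rz":0}]'; python3 - <<'E'
from h import *
s=viewer.get_image('scene'); crop(s,180,110,240,180,3.3,'pics/g20.png'); print(arm.observe()['position'])
t=viewer.get_image('top'); crop(t,300,120,160,120,5,'pics/g20t.png')
E
```

```text
t: 27.55
position: [0.6191, -0.0033, 0.1845]
tcp_rot: [0.501, 0.501, 0.499, -0.499]
contact_force: [0.4, 0.3, -1.3]
width: 0.0598
[ 0.61839256 -0.00322889  0.18258303]
```

View pics/g20.png

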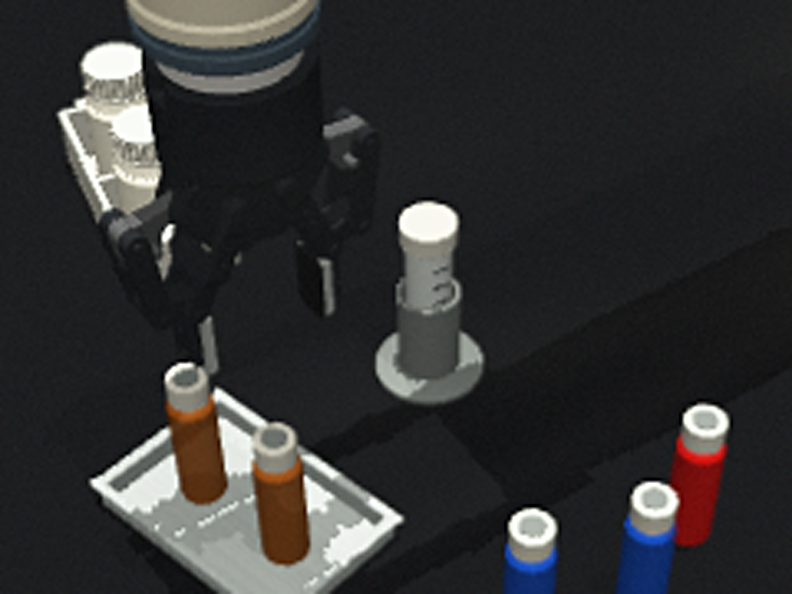

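View pics/g20t.png

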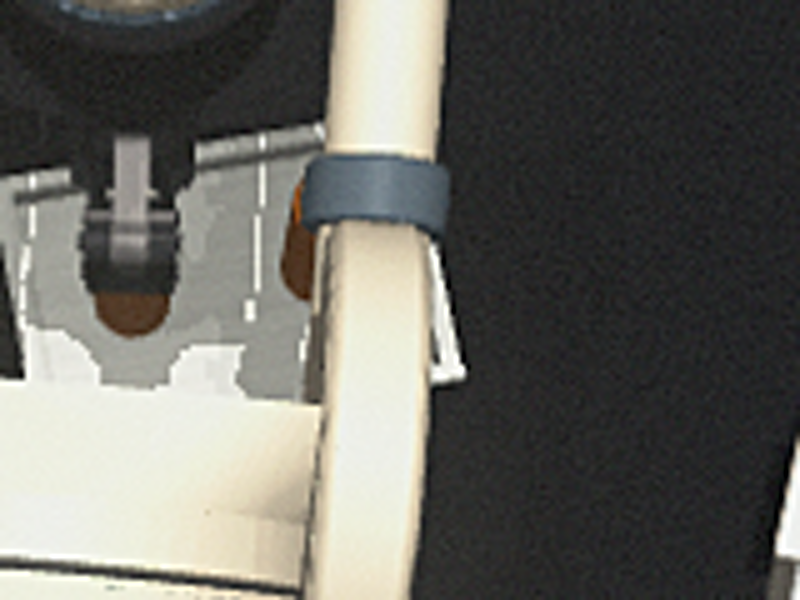

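Both vials stand in the tray. The tube is next: move above its cap.

```bash
python3 -m jog '[{"fingers":0.7,"dx":0,"dy":-11,"dz":5,"rx":0,"ry":0,"rz":0},{"fingers":0.7,"dx":0,"dy":-22.1,"dz":10,"rx":0,"ry":0,"rz":0},{"fingers":0.7,"dx":0,"dy":-22.1,"dz":10,"rx":0,"ry":0,"rz":0},{"fingers":0.7,"dx":0,"dy":-22.1,"dz":10,"rx":0,"ry":0,"rz":0},{"fingers":0.7,"dx":0,"dy":-22.1,"dz":10,"rx":0,"ry":0,"rz":0},{"fingers":0.7,"dx":0,"dy":-22.1,"dz":10,"rx":0,"ry":0,"rz":0},{"fingers":0.7,"dx":0,"dy":-22.1,"dz":10,"rx":0,"ry":0,"rz":0},{"fingers":0.7,"dx":0,"dy":-11,"dz":5,"rx":0,"ry":0,"rz":0},{"fingers":0.7,"dx":0,"dy":0,"dz":0,"rx":0,"ry":0,"rz":0},{"fingers":0.7,"dx":0,"dy":0,"dz":0,"rx":0,"ry":0,"rz":0},{"fingers":0.7,"dx":0,"dy":0,"dz":0,"rx":0,"ry":0,"rz":0}]'; python3 - <<'E'
from h import *
s=viewer.get_image('scene'); crop(s,250,110,160,120,5,'pics/g21.png'); print(arm.observe()['position'])
E
```

```text
t: 28.57
position: [0.4641, -0.0729, 0.1822]
tcp_rot: [0.5, 0.5, 0.501, -0.5]
contact_force: [-0.3, -0.3, -0.1]
width: 0.0599
[ 0.46429151 -0.07284319  0.18233503]
```

View pics/g21.png

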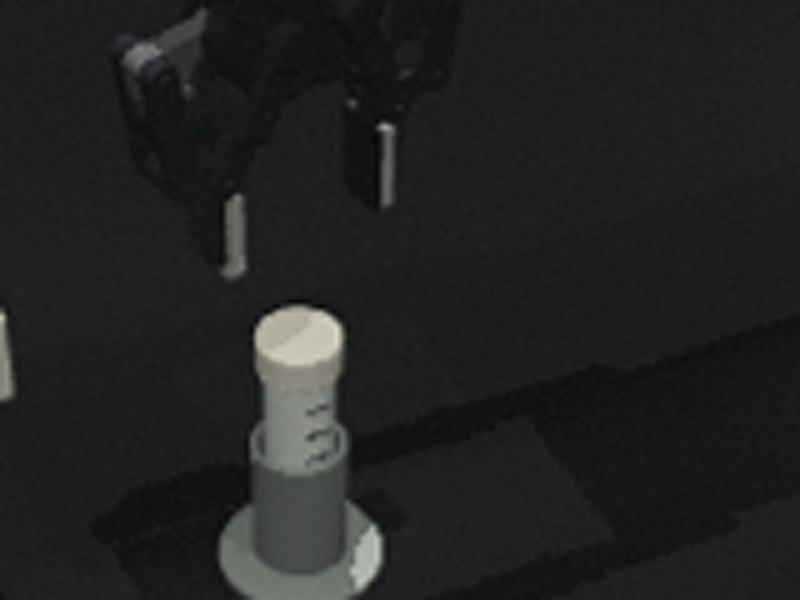

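```bash
python3 -m jog '[{"fingers":0.65,"dx":12,"dy":-0.5,"dz":0,"rx":0,"ry":0,"rz":0},{"fingers":0.65,"dx":18,"dy":0,"dz":0,"rx":0,"ry":0,"rz":0},{"fingers":0.65,"dx":18,"dy":0,"dz":0,"rx":0,"ry":0,"rz":0},{"fingers":0.65,"dx":14,"dy":0,"dz":0,"rx":0,"ry":0,"rz":0},{"fingers":0.65,"dx":7,"dy":0,"dz":0,"rx":0,"ry":0,"rz":0},{"fingers":0.55,"dx":3,"dy":0,"dz":0,"rx":0,"ry":0,"rz":0},{"fingers":0.5,"dx":0,"dy":0,"dz":0,"rx":0,"ry":0,"rz":0},{"fingers":0.48,"dx":0,"dy":0,"dz":0,"rx":0,"ry":0,"rz":0},{"fingers":0.48,"dx":0,"dy":0,"dz":0,"rx":0,"ry":0,"rz":0}]'; python3 - <<'E'
from h import *
s=viewer.get_image('scene'); crop(s,270,130,100,75,8,'pics/g22.png'); o=arm.observe(); print(o['position'],o['width'])
E
```

```text
t: 29.37
position: [0.4641, -0.0733, 0.1124]
tcp_rot: [0.501, 0.5, 0.5, -0.5]
contact_force: [-0.6, 0.0, -0.0]
width: 0.0409
[ 0.46408482 -0.07332567  0.1123883 ] 0.04085062151005412
```

View pics/g22.png

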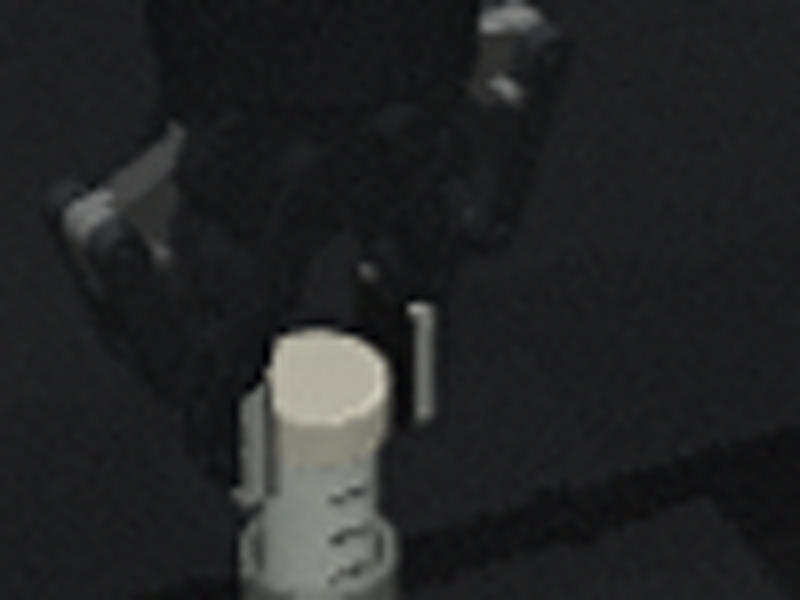

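```bash
python3 - <<'E'
from h import *
print(onplane('scene',[(309.8,177.6),(309.6,176.4)],.122).round(4))
# expected pad inner edges for opening .0408 about tcp, pad y face edge nearest camera (+y 11mm)
for sx in (1,-1):
    for z in (.100,.125):
        p=proj('scene',[.4641+sx*.0204,-.0733+.011,z])[0]; print(sx,z,((p-[270,130])*8).round())
E
```

```text
[[ 0.4632 -0.0708  0.122 ]
 [ 0.4614 -0.0739  0.122 ]]
1 0.1 [269. 503.]
1 0.125 [268. 425.]
-1 0.1 [402. 436.]
-1 0.125 [404. 358.]
```

The pads flank the cap (about 1 mm off centre, within the 2.5 mm play). I close and draw straight up slowly.

```bash
python3 -m jog '[{"fingers":0.42,"dx":1,"dy":-0.7,"dz":0,"rx":0,"ry":0,"rz":0},{"fingers":0.38,"dx":0,"dy":0,"dz":0,"rx":0,"ry":0,"rz":0},{"fingers":0.2,"dx":0,"dy":0,"dz":0,"rx":0,"ry":0,"rz":0},{"fingers":0.2,"dx":0,"dy":0,"dz":0,"rx":0,"ry":0,"rz":0},{"fingers":0.2,"dx":0,"dy":0,"dz":0,"rx":0,"ry":0,"rz":0},{"fingers":0.2,"dx":-2,"dy":0,"dz":0,"rx":0,"ry":0,"rz":0},{"fingers":0.2,"dx":-4,"dy":0,"dz":0,"rx":0,"ry":0,"rz":0},{"fingers":0.2,"dx":-4,"dy":0,"dz":0,"rx":0,"ry":0,"rz":0},{"fingers":0.2,"dx":0,"dy":0,"dz":0,"rx":0,"ry":0,"rz":0}]'; python3 - <<'E'
from h import *
s=viewer.get_image('scene'); crop(s,270,130,100,105,5.5,'pics/g23.png'); o=arm.observe(); print(o['position'],o['width'],o['contact_force'])
E
```

```text
t: 30.17
position: [0.463, -0.0733, 0.1209]
tcp_rot: [0.5, 0.5, 0.5, -0.5]
contact_force: [0.3, -0.2, -1.3]
width: 0.0324
[ 0.46293636 -0.07327346  0.12062859] 0.03207690975790728 [ 0.08087085 -0.95517675 -1.72884664]
```

View pics/g23.png

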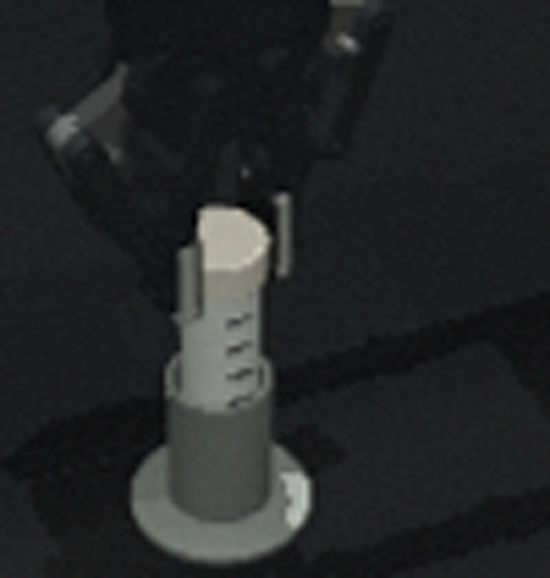

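The tube is rising and the stand stays put. I continue straight up.

```bash
python3 -m jog '[{"fingers":0.2,"dx":-3,"dy":0,"dz":0,"rx":0,"ry":0,"rz":0},{"fingers":0.2,"dx":-5,"dy":0,"dz":0,"rx":0,"ry":0,"rz":0},{"fingers":0.2,"dx":-6,"dy":0,"dz":0,"rx":0,"ry":0,"rz":0},{"fingers":0.2,"dx":-6,"dy":0,"dz":0,"rx":0,"ry":0,"rz":0},{"fingers":0.2,"dx":-6,"dy":0,"dz":0,"rx":0,"ry":0,"rz":0},{"fingers":0.2,"dx":-6,"dy":0,"dz":0,"rx":0,"ry":0,"rz":0},{"fingers":0.2,"dx":-6,"dy":0,"dz":0,"rx":0,"ry":0,"rz":0},{"fingers":0.2,"dx":-6,"dy":0,"dz":0,"rx":0,"ry":0,"rz":0},{"fingers":0.2,"dx":-6,"dy":0,"dz":0,"rx":0,"ry":0,"rz":0},{"fingers":0.2,"dx":-6,"dy":0,"dz":0,"rx":0,"ry":0,"rz":0},{"fingers":0.2,"dx":-6,"dy":0,"dz":0,"rx":0,"ry":0,"rz":0},{"fingers":0.2,"dx":-5,"dy":0,"dz":0,"rx":0,"ry":0,"rz":0}]'; python3 - <<'E'
from h import *
s=viewer.get_image('scene'); crop(s,250,90,140,150,4,'pics/g24.png'); o=arm.observe(); print(o['position'],o['width'],o['contact_force'])
E
```

```text
t: 31.22
position: [0.4629, -0.0733, 0.1881]
tcp_rot: [0.5, 0.5, 0.5, -0.5]
contact_force: [-1.1, -0.5, -1.4]
width: 0.032
[ 0.46318926 -0.07333785  0.18911182] 0.031888861950868055 [-0.14896837 -0.40512487 -0.39756697]
```

View pics/g24.png

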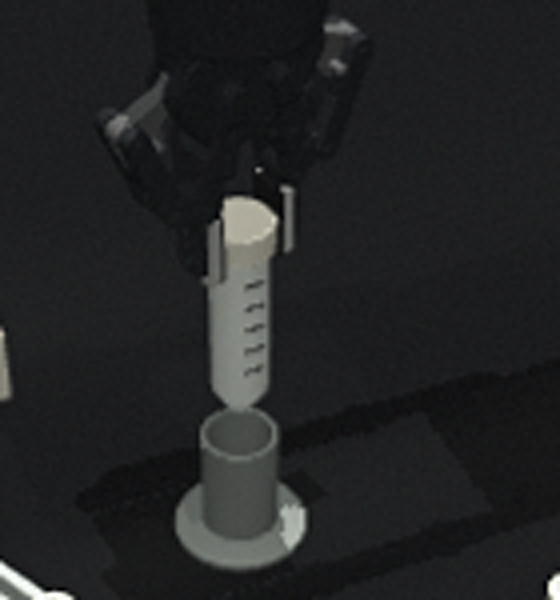

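The tube is clear and the stand is standing. I raise 38 mm more so the tip passes above the vials, then cross to the rack's middle place.

```bash
python3 -m jog '[{"fingers":0.2,"dx":-10,"dy":0,"dz":0,"rx":0,"ry":0,"rz":0},{"fingers":0.2,"dx":-14,"dy":0,"dz":0,"rx":0,"ry":0,"rz":0},{"fingers":0.2,"dx":-14,"dy":0,"dz":0,"rx":0,"ry":0,"rz":0},{"fingers":0.2,"dx":0,"dy":0,"dz":0,"rx":0,"ry":0,"rz":0}]'; python3 -m jog '[{"fingers":0.2,"dx":0,"dy":2,"dz":-15,"rx":0,"ry":0,"rz":0},{"fingers":0.2,"dx":0,"dy":4,"dz":-28,"rx":0,"ry":0,"rz":0},{"fingers":0.2,"dx":0,"dy":4,"dz":-28,"rx":0,"ry":0,"rz":0},{"fingers":0.2,"dx":0,"dy":4,"dz":-28,"rx":0,"ry":0,"rz":0},{"fingers":0.2,"dx":0,"dy":4,"dz":-28,"rx":0,"ry":0,"rz":0},{"fingers":0.2,"dx":0,"dy":4,"dz":-28,"rx":0,"ry":0,"rz":0},{"fingers":0.2,"dx":0,"dy":4,"dz":-28,"rx":0,"ry":0,"rz":0},{"fingers":0.2,"dx":0,"dy":4,"dz":-28,"rx":0,"ry":0,"rz":0},{"fingers":0.2,"dx":0,"dy":4,"dz":-28,"rx":0,"ry":0,"rz":0},{"fingers":0.2,"dx":0,"dy":4,"dz":-28,"rx":0,"ry":0,"rz":0},{"fingers":0.2,"dx":0,"dy":4,"dz":-28,"rx":0,"ry":0,"rz":0},{"fingers":0.2,"dx":0,"dy":2,"dz":-15,"rx":0,"ry":0,"rz":0}]'; python3 -m jog '[{"fingers":0.2,"dx":0,"dy":0,"dz":0,"rx":0,"ry":0,"rz":0},{"fingers":0.2,"dx":0,"dy":0,"dz":0,"rx":0,"ry":0,"rz":0}]'
```

```text
t: 31.6
position: [0.4636, -0.0734, 0.2287]
tcp_rot: [0.501, 0.501, 0.499, -0.499]
contact_force: [0.5, 0.1, -0.1]
width: 0.0317
t: 32.6
position: [0.5065, 0.2394, 0.2241]
tcp_rot: [0.5, 0.499, 0.501, -0.5]
contact_force: [-0.5, -0.5, -0.3]
width: 0.0321
t: 32.77
position: [0.5066, 0.2369, 0.2245]
tcp_rot: [0.5, 0.499, 0.5, -0.5]
contact_force: [0.2, -0.8, -0.5]
width: 0.0324
```

```bash
python3 -m jog '[{"fingers":0.2,"dx":0,"dy":2,"dz":-12,"rx":0,"ry":0,"rz":0},{"fingers":0.2,"dx":0,"dy":3.5,"dz":-21,"rx":0,"ry":0,"rz":0},{"fingers":0.2,"dx":0,"dy":3.5,"dz":-21,"rx":0,"ry":0,"rz":0},{"fingers":0.2,"dx":0,"dy":2,"dz":-15,"rx":0,"ry":0,"rz":0},{"fingers":0.2,"dx":0,"dy":0.5,"dz":-7,"rx":0,"ry":0,"rz":0},{"fingers":0.2,"dx":0,"dy":0,"dz":0,"rx":0,"ry":0,"rz":0},{"fingers":0.2,"dx":0,"dy":0,"dz":0,"rx":0,"ry":0,"rz":0}]'; python3 - <<'E'
from h import *
s=viewer.get_image('scene'); crop(s,330,190,200,220,2.7,'pics/g25.png'); o=arm.observe(); print(o['position'],o['width'],o['contact_force'])
t=viewer.get_image('top'); crop(t,60,150,200,150,4,'pics/g25t.png')
E
```

```text
t: 33.35
position: [0.5184, 0.3121, 0.2253]
tcp_rot: [-0.5, -0.5, -0.5, 0.5]
contact_force: [0.6, -0.3, -0.8]
width: 0.0322
[0.51840662 0.31179174 0.22536232] 0.031874929189494694 [ 0.35467554 -0.44189751 -0.56870867]
```

View pics/g25.png

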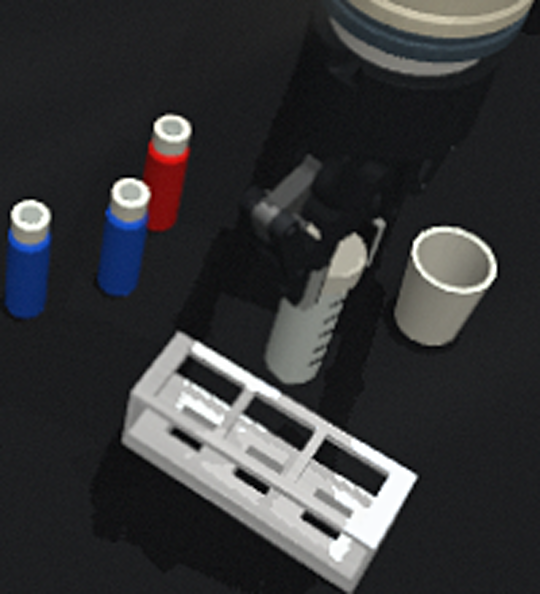

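View pics/g25t.png

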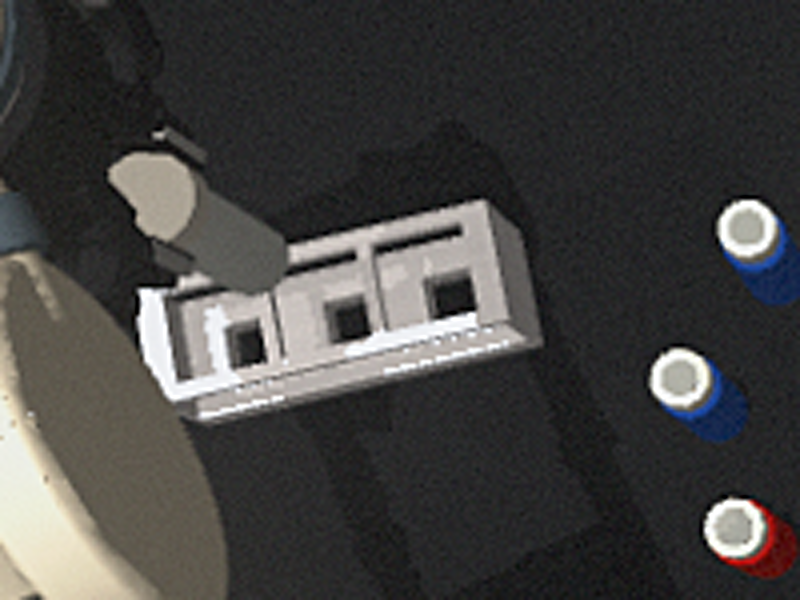

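```bash
python3 -m jog '[{"fingers":0.2,"dx":8,"dy":0,"dz":-1,"rx":0,"ry":0,"rz":0},{"fingers":0.2,"dx":15,"dy":0,"dz":0,"rx":0,"ry":0,"rz":0},{"fingers":0.2,"dx":15,"dy":0,"dz":0,"rx":0,"ry":0,"rz":0},{"fingers":0.2,"dx":10,"dy":0,"dz":0,"rx":0,"ry":0,"rz":0},{"fingers":0.2,"dx":4,"dy":0,"dz":0,"rx":0,"ry":0,"rz":0},{"fingers":0.2,"dx":0,"dy":0,"dz":0,"rx":0,"ry":0,"rz":0},{"fingers":0.2,"dx":0,"dy":0,"dz":0,"rx":0,"ry":0,"rz":0}]'; python3 - <<'E'
from h import *
o=arm.observe(); p=o['position']; print(p,o['contact_force'])
s=viewer.get_image('scene'); crop(s,370,260,120,150,4,'pics/g26.png')
t=viewer.get_image('top'); crop(t,80,180,120,90,6,'pics/g26t.png')
tip=[p[0],p[1],p[2]-.104]
print(((proj('scene',tip)-[370,260])*4).round(),((proj('top',tip)-[80,180])*6).round())
E
```

```text
t: 34.03
position: [0.5184, 0.3136, 0.1735]
tcp_rot: [0.5, 0.5, 0.5, -0.5]
contact_force: [-0.1, -0.1, -1.1]
width: 0.0323
[0.51835734 0.31357348 0.17354425] [-0.10978986 -0.10915359 -1.05118876]
[[240. 352.]] [[345. 266.]]
```

View pics/g26.png

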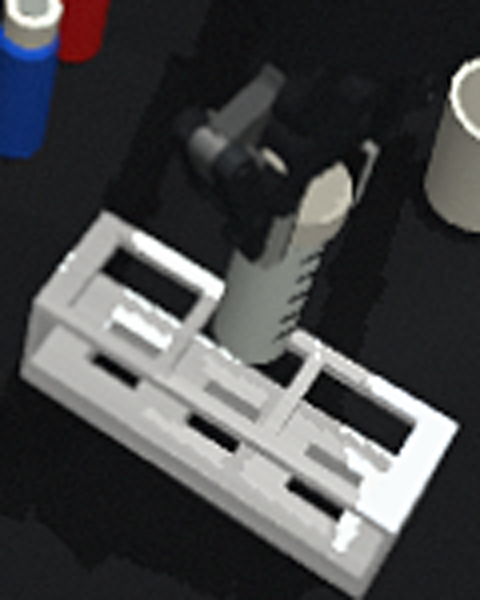

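View pics/g26t.png

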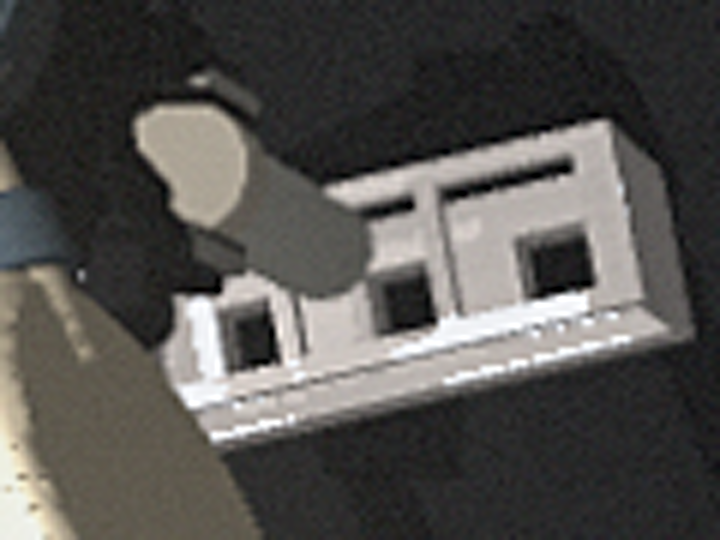

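The tip is over the middle opening, at its predicted pixels. I insert slowly, watching the force.

```bash
python3 -m jog '[{"fingers":0.2,"dx":5,"dy":0,"dz":0.5,"rx":0,"ry":0,"rz":0},{"fingers":0.2,"dx":6,"dy":0,"dz":0,"rx":0,"ry":0,"rz":0},{"fingers":0.2,"dx":6,"dy":0,"dz":0,"rx":0,"ry":0,"rz":0},{"fingers":0.2,"dx":4,"dy":0,"dz":0,"rx":0,"ry":0,"rz":0},{"fingers":0.2,"dx":0,"dy":0,"dz":0,"rx":0,"ry":0,"rz":0}]'; python3 -m jog '[{"fingers":0.2,"dx":6,"dy":0,"dz":0,"rx":0,"ry":0,"rz":0},{"fingers":0.2,"dx":6,"dy":0,"dz":0,"rx":0,"ry":0,"rz":0},{"fingers":0.2,"dx":5,"dy":0,"dz":0,"rx":0,"ry":0,"rz":0},{"fingers":0.2,"dx":0,"dy":0,"dz":0,"rx":0,"ry":0,"rz":0}]';python3 - <<'E'
from h import *
o=arm.observe(); p=o['position']
s=viewer.get_image('scene'); crop(s,370,260,120,150,4,'pics/g27.png')
E
```

```text
t: 34.55
position: [0.5177, 0.313, 0.1503]
tcp_rot: [-0.5, -0.499, -0.5, 0.501]
contact_force: [-0.5, 0.0, -1.2]
width: 0.032
t: 34.88
position: [0.5177, 0.3129, 0.1334]
tcp_rot: [-0.5, -0.499, -0.5, 0.501]
contact_force: [-1.0, -0.8, -1.5]
width: 0.0321
```

View pics/g27.png

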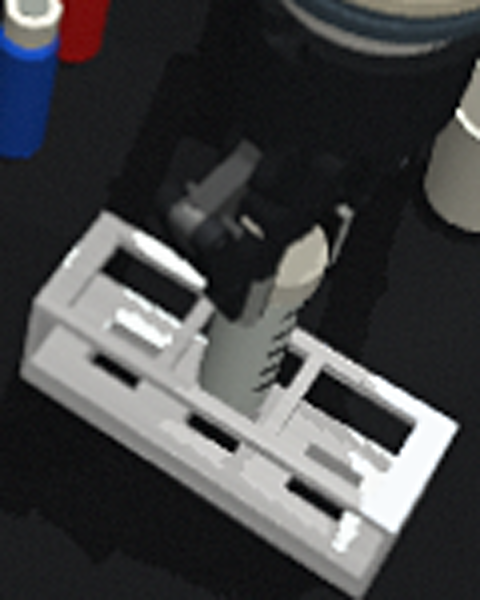

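```bash
python3 -m jog '[{"fingers":0.2,"dx":4,"dy":0,"dz":0,"rx":0,"ry":0,"rz":0},{"fingers":0.2,"dx":4,"dy":0,"dz":0,"rx":0,"ry":0,"rz":0},{"fingers":0.2,"dx":4,"dy":0,"dz":0,"rx":0,"ry":0,"rz":0},{"fingers":0.2,"dx":0,"dy":0,"dz":0,"rx":0,"ry":0,"rz":0}]'; python3 -m jog '[{"fingers":0.2,"dx":3,"dy":0,"dz":0,"rx":0,"ry":0,"rz":0},{"fingers":0.2,"dx":3,"dy":0,"dz":0,"rx":0,"ry":0,"rz":0},{"fingers":0.2,"dx":0,"dy":0,"dz":0,"rx":0,"ry":0,"rz":0}]'
```

```text
t: 35.27
position: [0.5179, 0.3131, 0.122]
tcp_rot: [-0.5, -0.499, -0.5, 0.501]
contact_force: [-0.2, 0.8, -1.0]
width: 0.032
t: 35.52
position: [0.518, 0.3131, 0.1165]
tcp_rot: [-0.5, -0.5, -0.5, 0.5]
contact_force: [0.6, 0.7, 0.0]
width: 0.0319
```

```bash
python3 -m jog '[{"fingers":0.2,"dx":2,"dy":0,"dz":0,"rx":0,"ry":0,"rz":0},{"fingers":0.2,"dx":0,"dy":0,"dz":0,"rx":0,"ry":0,"rz":0}]'
```

```text
t: 35.68
position: [0.5182, 0.3132, 0.1149]
tcp_rot: [-0.5, -0.5, -0.5, 0.5]
contact_force: [0.5, 0.3, -0.8]
width: 0.0322
```

```bash
python3 -m jog '[{"fingers":0.2,"dx":2,"dy":0,"dz":0,"rx":0,"ry":0,"rz":0},{"fingers":0.2,"dx":0,"dy":0,"dz":0,"rx":0,"ry":0,"rz":0}]'; python3 -m jog '[{"fingers":0.2,"dx":2,"dy":0,"dz":0,"rx":0,"ry":0,"rz":0},{"fingers":0.2,"dx":0,"dy":0,"dz":0,"rx":0,"ry":0,"rz":0}]'; python3 -m jog '[{"fingers":0.2,"dx":1.5,"dy":0,"dz":0,"rx":0,"ry":0,"rz":0},{"fingers":0.2,"dx":0,"dy":0,"dz":0,"rx":0,"ry":0,"rz":0}]'
```

```text
t: 35.85
position: [0.5182, 0.3132, 0.113]
tcp_rot: [-0.5, -0.5, -0.5, 0.5]
contact_force: [0.5, 0.4, -1.2]
width: 0.032
t: 36.02
position: [0.5182, 0.3132, 0.1109]
tcp_rot: [-0.5, -0.5, -0.5, 0.5]
contact_force: [-0.5, -0.6, -0.4]
width: 0.0322
t: 36.18
position: [0.5181, 0.3132, 0.1095]
tcp_rot: [-0.5, -0.5, -0.5, 0.5]
contact_force: [0.4, 0.2, -0.9]
width: 0.032
```

```bash
python3 -m jog '[{"fingers":0.2,"dx":1,"dy":0,"dz":0,"rx":0,"ry":0,"rz":0},{"fingers":0.2,"dx":0,"dy":0,"dz":0,"rx":0,"ry":0,"rz":0}]'; python3 -m jog '[{"fingers":0.2,"dx":1,"dy":0,"dz":0,"rx":0,"ry":0,"rz":0},{"fingers":0.2,"dx":0,"dy":0,"dz":0,"rx":0,"ry":0,"rz":0}]'; python3 -m jog '[{"fingers":0.2,"dx":1,"dy":0,"dz":0,"rx":0,"ry":0,"rz":0},{"fingers":0.2,"dx":0,"dy":0,"dz":0,"rx":0,"ry":0,"rz":0}]'
```

```text
t: 36.35
position: [0.5181, 0.3133, 0.1088]
tcp_rot: [0.5, 0.5, 0.5, -0.5]
contact_force: [-2.4, -0.2, 0.3]
width: 0.032
t: 36.52
position: [0.5181, 0.3134, 0.1082]
tcp_rot: [0.5, 0.5, 0.5, -0.5]
contact_force: [-3.1, 0.4, 2.3]
width: 0.0323
t: 36.68
position: [0.5181, 0.3136, 0.1077]
tcp_rot: [0.5, 0.5, 0.5, -0.5]
contact_force: [-3.2, -1.1, 4.9]
width: 0.0318
```

Seated against the cone hole. I release gently and rise.

```bash
python3 -m jog '[{"fingers":0.42,"dx":0,"dy":0,"dz":0,"rx":0,"ry":0,"rz":0},{"fingers":0.5,"dx":0,"dy":0,"dz":0,"rx":0,"ry":0,"rz":0},{"fingers":0.62,"dx":0,"dy":0,"dz":0,"rx":0,"ry":0,"rz":0},{"fingers":0.7,"dx":0,"dy":0,"dz":0,"rx":0,"ry":0,"rz":0},{"fingers":0.7,"dx":-10,"dy":0,"dz":0,"rx":0,"ry":0,"rz":0},{"fingers":0.7,"dx":-20,"dy":0,"dz":0,"rx":0,"ry":0,"rz":0},{"fingers":0.7,"dx":-25,"dy":0,"dz":0,"rx":0,"ry":0,"rz":0},{"fingers":0.7,"dx":-25,"dy":0,"dz":0,"rx":0,"ry":0,"rz":0},{"fingers":0.7,"dx":-25,"dy":0,"dz":0,"rx":0,"ry":0,"rz":0},{"fingers":0.7,"dx":-20,"dy":0,"dz":0,"rx":0,"ry":0,"rz":0},{"fingers":0.7,"dx":0,"dy":0,"dz":0,"rx":0,"ry":0,"rz":0},{"fingers":0.7,"dx":0,"dy":0,"dz":0,"rx":0,"ry":0,"rz":0}]'; python3 - <<'E'
from h import *
s=viewer.get_image('scene'); cv2.imwrite('pics/f1.png',s[:,:,::-1]); crop(s,370,250,120,160,3.7,'pics/g28.png')
print(arm.observe()['position'])
E
```

```text
t: 37.68
position: [0.5189, 0.3135, 0.2341]
tcp_rot: [0.5, 0.501, 0.5, -0.499]
contact_force: [0.3, -0.6, -0.6]
width: 0.0597
[0.51840942 0.31329565 0.2320733 ]
```

View pics/f1.png

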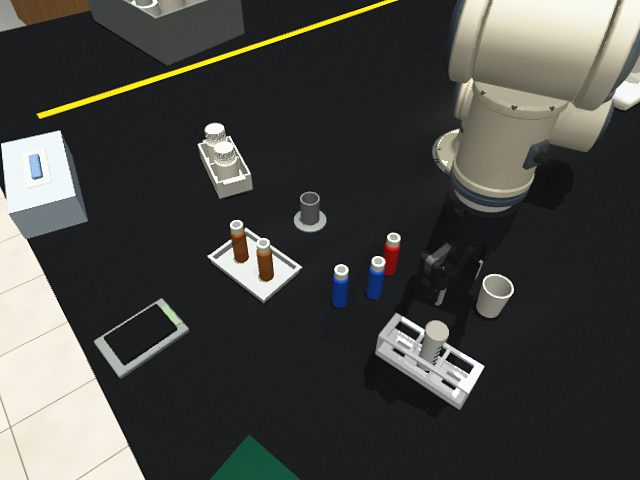

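View pics/g28.png

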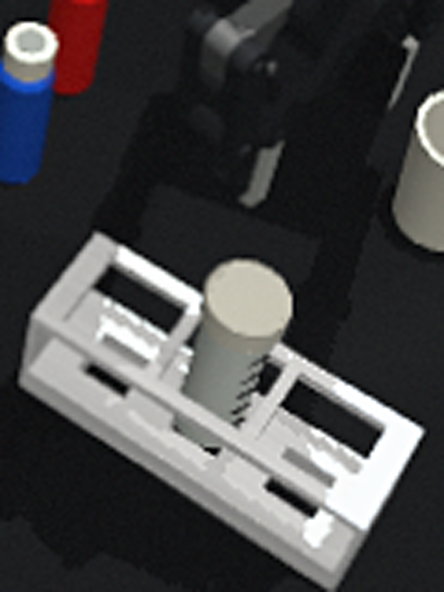

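The tube stands in the middle place. I back the arm off and check everything in both views.

```bash
python3 -m jog '[{"fingers":0.7,"dx":0,"dy":-7,"dz":15,"rx":0,"ry":0,"rz":0},{"fingers":0.7,"dx":0,"dy":-11,"dz":25,"rx":0,"ry":0,"rz":0},{"fingers":0.7,"dx":0,"dy":-11,"dz":25,"rx":0,"ry":0,"rz":0},{"fingers":0.7,"dx":0,"dy":-11,"dz":25,"rx":0,"ry":0,"rz":0},{"fingers":0.7,"dx":0,"dy":-11,"dz":25,"rx":0,"ry":0,"rz":0},{"fingers":0.7,"dx":0,"dy":-11,"dz":25,"rx":0,"ry":0,"rz":0},{"fingers":0.7,"dx":0,"dy":-11,"dz":25,"rx":0,"ry":0,"rz":0},{"fingers":0.7,"dx":0,"dy":-11,"dz":25,"rx":0,"ry":0,"rz":0},{"fingers":0.7,"dx":0,"dy":-11,"dz":25,"rx":0,"ry":0,"rz":0},{"fingers":0.7,"dx":0,"dy":-11,"dz":25,"rx":0,"ry":0,"rz":0},{"fingers":0.7,"dx":0,"dy":-7,"dz":15,"rx":0,"ry":0,"rz":0},{"fingers":0.7,"dx":0,"dy":0,"dz":0,"rx":0,"ry":0,"rz":0}]'; python3 - <<'E'
from h import *
for n,px in (('scene',(436.8,331.1)),):
    for z in (.117,.120,.123): print(z,onplane(n,[px],z).round(4))
t=viewer.get_image('top'); cv2.imwrite('pics/f2.png',t[:,:,::-1])
E
```

```text
t: 38.73
position: [0.404, 0.0561, 0.2305]
tcp_rot: [-0.499, -0.5, -0.499, 0.502]
contact_force: [-0.7, 0.3, -0.9]
width: 0.0601
0.117 [[0.5163 0.314  0.117 ]]
0.12 [[0.5181 0.315  0.12  ]]
0.123 [[0.52   0.3159 0.123 ]]
```

View pics/f2.png

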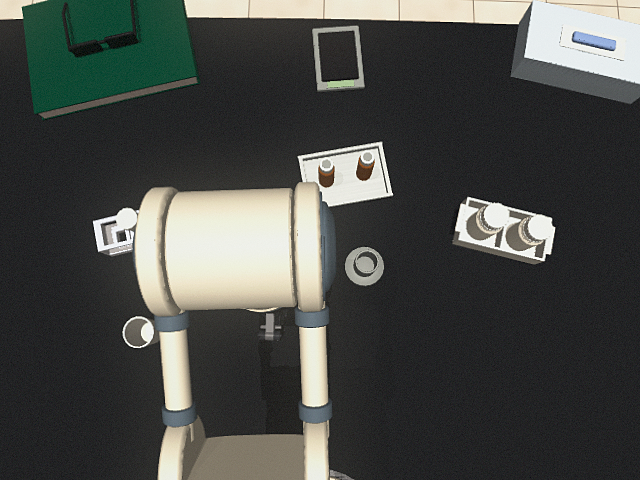

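```bash
python3 - <<'E'
from h import *
t=cv2.imread('pics/f2.png')[:,:,::-1]
crop(t,85,190,80,60,8,'pics/f3.png'); crop(t,440,185,130,90,6,'pics/f4.png')
E
```

```text
(no output)
```

View pics/f3.png

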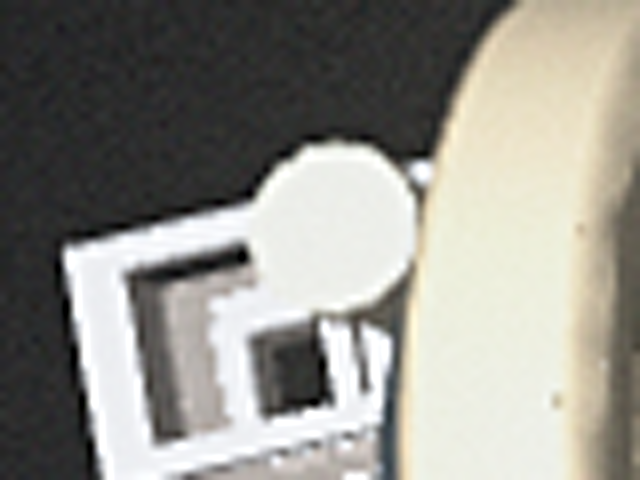

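View pics/f4.png

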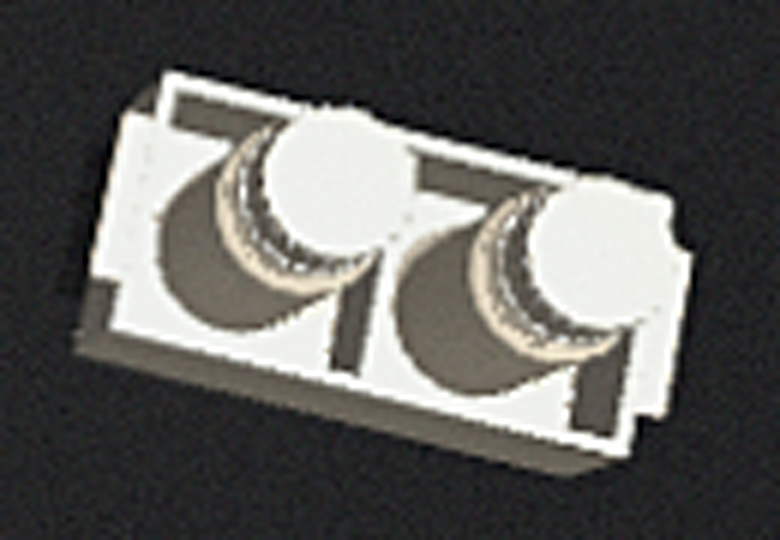

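```bash
python3 - <<'E'
from h import *
P=[]
for n,px in (('top',(85+335/8,190+226/8)),('scene',(436.8,331.1))):
    P.append((n,onplane(n,[px],.12)[0],onplane(n,[px],.10)[0]))
A=[];b=[]
for n,p,q in P:
    d=(p-q)/np.linalg.norm(p-q); M=np.eye(3)-np.outer(d,d); A.append(M); b.append(M@p)
print('tube cap top',np.linalg.solve(sum(A),sum(b)).round(4))
C=np.array([.5286,-.3146]);y=np.array([-.231,-.973]);x=np.array([.973,-.231])
for px in ((440+340/6,185+183/6),(440+602/6,185+252/6)):
    p=onplane('top',[px],.102)[0,:2]-C; print('bottle local',p@x,p@y)
E
```

```text
tube cap top [0.5178 0.314  0.1186]
bottle local 0.0017109530499752428 -0.035912039516052444
bottle local 0.0012316889934654233 0.037387550718412405
```

```bash
python3 -c "
from cell import arm
o=arm.observe();print(o['t'],abs(o['qvel']).max());print(arm.hand_in())"
```

```text
38.7833 0.037050109055533326
the job is handed in; nothing more can be done
None
```

I did every step of the job and handed it in at t = 38.8 s of the 131 s allowed. The hand-in gave no verdict, so the checks below are my own.

- **Bottles:** one stands in each carrier compartment, about 2 mm or less from its centre in the last top view.
- **Amber vials:** both stand upright on the tray floor. I set them down by touch, at no more than about 7 N, and released them at about y = ±34 mm in the tray. I did not measure their positions again after release.
- **Tube:** drawn straight up out of the stand without disturbing it, then seated in the rack's middle place. From the two views its cap top is at 119 mm, so the tip is about 4 mm above the bench (limit 12 mm).
- **Stand and beaker:** the stand is upright on the bench. The beaker looks unmoved, at the same place in the top view (139,332) as at the start. I checked both by eye in the pictures only.
- **Look-alikes:** the red and blue vials were left alone.

No check failed or disagreed by more than about 3 mm. In the last top view the arm hid part of the rack, so the tube's position rests on its cap in both views.

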